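Pin the liquid-limit cup and wedge it just off its base

TASK

On the liquid-limit device, hang the brass cup by pushing the loose bent steel hinge pin through both ears of the carriage and the cup's hanger eye, from the side away from the crank, until its tip clearly stands out beyond the far ear. Then lay the taper gauge flat on the rubber base and push its thin end in under the front of the cup until the cup just lifts off the base, about 2 mm and no more than 4 mm, without touching the cup with the fingers. Finish still holding the gauge there, so that the drop-height screw can be set; leave the other things on the bench alone.

Things in the scene. Friction and masses are not known exactly. Their poses are not given: they have to be found in the camera images.
- device: liquid-limit device, fixed: aluminium carriage (two ears, cam housing, crank on its right) on a black rubber base block. Origin on the worktop (z = 0) below the cup's middle; x points from the open front to the hinge at the rear, y to the device's left (away from the crank), z up. Housing behind the ears: x 85..103, |y| < 22, up to z = 83 mm; crank x = 94, y -30..-107, up to z = 114 mm
- hinge (a point): middle of the hinge axis, device frame (68, 0, 90) mm; axes as the device's. Two ears, 22 mm wide in x, tops at z = 101 mm, stand at y 13..23 mm and y -23..-13 mm; each has a bore of 12 mm diameter along y on this axis
- base_block: black hard-rubber block under the carriage, part of the device; same origin and axes as the device. Spans x -75..+105 mm, y -62.5..+62.5 mm; its flat top is at z = 50 mm
- cup: loose brass bowl, 93 mm wide, 27.5 mm deep, about 0.21 kg, hanger eye at the rear. Origin: middle of its underside (flat 16 mm across, then rising at 13 degrees and steeper); axes as the device's. Starts standing on the base block at the device's x = y = 0, its eye (22 mm wide, bore 12 mm) on a saddle between the ears, bores in line. Wedged it pivots at the hinge, with 3 mm play in x
- pin: loose bent hinge pin, round steel 9 mm thick, 50 g: straight shank with rounded tip, other end bent square into a 20 mm leg. Lies flat, axis at z = 4.5 mm. Origin on the shank's axis; +x runs to the tip, 78 mm away; the leg's axis is at x = -22 mm and points to +y. At the origin there is room for 22 mm wide finger pads, also with the tip 13 mm out beyond the far ear
- pin_tip (a point): end of the pin's rounded tip, 78 mm along +x from the pin's origin
- gauge: taper gauge: steel wedge with scribed lines and a black handle block, about 0.14 kg, 20 mm wide, 110 mm long, lies flat. Origin on its underside below the handle's middle; +x to the thin end, z up. Handle x -22..+22 mm, 22 mm high (grip across y); from there the taper falls evenly from 14 mm height to 1.5 mm at the tip, x = 88 mm (1 mm per 5.3 mm)
- gauge_tip (a point): middle of the gauge's thin edge, on the underside, 88 mm along +x from the gauge's origin
- moisture_tin_3: open aluminium moisture tin, 60 mm wide, 36 mm high, loose; a bystander. Origin under its middle
- bung: dark red rubber bung, 36 mm wide, 26 mm high, loose; a bystander. Origin under its middle
- lab_timer: small bench timer, 70 x 62 x 18 mm, loose; a bystander. Origin under its middle

How it is judged:
By the outcome, as a careful person would: the job done as asked, in the order asked, and still so for the second after the job is handed in, while the arm keeps its last pose, push and grip.
It also fails if it takes over 69 s, if anything falls off the work surface, if the arm or the gripper's body presses on something with over 40 N, if the wrist force passes 120 N, or if a joint passes its speed limit or range.

ROBOT

A 7-joint arm with a two-finger parallel gripper is mounted at the origin on a cart in front of the work surface, level with it; the furniture and walls round the work are solid. World frame = base frame: x ahead of the robot, y to its left, z up, the work surface at z = 0. Lengths are in m, angles in rad, forces in N, time in s.
With the tool pointing down it reaches from about 0.4 to 0.875 m from the base axis. Payload 19.3 kg.
Tool frame: the origin (TCP) lies at the very end of the fingers, on their centre line; the grasp point (between the pads) lies 19 mm behind it; z points along the fingers, y is the line along which they close (so a half turn about z gives the same grasp; the last joint's range is limited). The gripper opens to 85 mm and grips with 20 to 120 N. Pads are 22 mm wide; open, the fingers measure 114 mm over their backs; the gripper's body (76 mm by 85 mm) begins 54 mm behind the grasp point. The pads swing forward as they close: fully open they stand 13 mm farther back than shut.
Start: joints at [-1.328, 0.521, -0.036, 1.599, 0.021, 1.021, -0.113], TCP at [0.192, 0.595, 0.231] pointing down, gripper open.
Joint ranges: [-2.91, 2.91], [-0.3, 2.13], [-1.5, 1.42], [0.17, 2.43], [-1.26, 4.41], [0.16, 1.93], [-2.52, 2.52]. Speed limits (rad/s): [1.89, 1.89, 2.39, 2.39, 3.01, 3.01, 3.01].

INTERFACE

Orientations are given as [roll, pitch, yaw] about the fixed x, y, z axes, in that order (R = Rz(yaw) Ry(pitch) Rx(roll)).
In Python, from workcell import monitor, optics, job_done gives the robot as it stands.
- The arm moves only by the shell command python3 -m handwheel 'ROWS' [FORCE]. ROWS is JSON, a list of rows, each an object of numbers: "dx", "dy", "dz": the shift along the tool's x, y, z in cm; "wx", "wy", "wz": the turn, a rotation vector about the tool's x, y, z in rad; "claw": the opening in per cent of the stroke, from 0 (shut) to 100 (fully open). A call has 1 to 8 rows; each row shifts and turns the commanded pose from where the row before left it, along the tool's axes as they then stand; what a row does not reach is not made up. A row lasts 1/8 s, in which the tool goes at most 62.5 mm and 10.7 degrees, less where a joint would pass 70% of its speed; a pose out of reach is approached as far as the arm can. A call with a gripper value outside its range is refused whole. The fingers move at their own pace and stop on an object; FORCE is the grip in N (left out, the last holds). Time passes only in rows, so rows that do not move let the fingers close. It gives the time, the measured TCP pose, the force, the opening and the grip force at its end, in the units of the state.
- monitor.observe(): the state, without advancing time (a new reading comes with each control period).
- optics.grab_frame(name): name is "scene" or "top" or "wrist"; returns a dict with "frame" (420x560x3 uint8, blue, green, red), "fovy" (degrees; the focal length in pixels is half the picture's height over the tangent of half this angle, whatever the lens; pixels are square), "cx", "cy" (the principal point, pixels), "R" (3x3) and "t" (3): a world point X has camera coordinates R X + t. Camera axes: x right, y down, z forward; pixel columns grow to the right and rows downward; lengths in m; the calibration is good to about 2 mm. The wrist camera is an equidistant fisheye: a pixel r from the principal point sees the ray r / f radians off the axis. A picture is of the moment at which its call begins. There is no depth.
- job_done(): hands the job in; it is judged then, once.
Trained networks look in the newest picture that a camera, given by its name, has taken for a name from the list of things; names that differ only in an ending like _2 or _b are one class to them, and where a whole thing is asked for, a point or a joint stands for the part that bears it (a point fixed in the world has none). Each returns a list of dicts, best first, with "p" (0 to 1); they miss things now and then, are a little off and sometimes report something else, mostly with a low value. They report only what shows in the picture. A call takes as long as a camera call.
- optics.masks_of(name, camera): "region" (420x560 bool, what is visible of it) and "rect" ([left, top, width, height] in pixels, round what is visible of it).
The state is a dict: "clock": time; "qpos": joint angles; "qd": joint speeds; "joint_efforts": joint torques, N m; "position": TCP position; "tool_rot": TCP orientation; "force": force on the tool from outside, world axes, zero at the start; "moment": the same for the moment, N m; "grip_width": finger opening in m; "finger_force": force on a finger pad.
Only numpy, scipy, OpenCV 4.12 (cv2) and the standard library are available. Lean on these libraries where they do the work, as an engineer would, in place of code of your own. Each camera call takes 0.05 s, during which the arm holds its last target. There are 200 camera calls.

## Working session

There is one attempt and no reset: what is moved stays moved. The work goes in short steps, Python scripts to look and compute and a shell command to move; the robot and the scene stay as the last step left them, time stands still between calls to the robot, and variables do not carry over. Pictures are saved under pics/ and viewed, at most 10 in all, crops included, and the job is handed in when it is done.

```bash
mkdir -p pics; ls
cat > h.py <<'E'
import numpy as np, cv2
from workcell import monitor, optics, job_done
def ray(f,u,v,wrist=False):
    F=210/np.tan(np.radians(f["fovy"])/2); R=np.array(f["R"]);t=np.array(f["t"])
    d=np.array([u-f["cx"],v-f["cy"]],float)
    if wrist:
        r=np.hypot(*d); th=r/F; c=np.array([*(d/max(r,1e-9)*np.sin(th)),np.cos(th)])
    else: c=np.array([d[0]/F,d[1]/F,1]); c/=np.linalg.norm(c)
    return -R.T@t, R.T@c
def hit(f,u,v,z,wrist=False):
    o,d=ray(f,u,v,wrist); return o+d*(z-o[2])/d[2]
def proj(f,X,wrist=False):
    F=210/np.tan(np.radians(f["fovy"])/2); c=np.array(f["R"])@np.array(X)+np.array(f["t"])
    if wrist:
        r=np.hypot(c[0],c[1]); th=np.arctan2(r,c[2]); return np.array([f["cx"]+F*th*c[0]/r, f["cy"]+F*th*c[1]/r])
    return np.array([f["cx"]+F*c[0]/c[2], f["cy"]+F*c[1]/c[2]])
E
python3 - <<'E'
from h import *
s=monitor.observe(); print({k:np.round(v,3) for k,v in s.items()})
for n in("top","scene"):
    f=optics.grab_frame(n); cv2.imwrite(f"pics/{n}0.png",f["frame"])
    o,d=ray(f,f["cx"],f["cy"]); print(n,f["fovy"],o,d)
    for k in("device","cup","pin","gauge","moisture_tin_3","bung","lab_timer"):
        for m in optics.masks_of(k,n)[:2]:
            ys,xs=np.nonzero(m["region"])
            print(k,round(m["p"],2),m["rect"],xs.size, np.round(hit(f,xs.mean(),ys.mean(),0.01),3) if xs.size else 0)
E
```

```text
pics
{'clock': np.float64(0.0), 'qpos': array([-1.328,  0.522, -0.036,  1.6  ,  0.021,  1.021, -0.113]), 'qd': array([ 0.   , -0.001,  0.   , -0.004,  0.   , -0.001,  0.002]), 'joint_efforts': array([-2.0000e-03, -9.2713e+01,  1.9790e+00, -3.6995e+01,  1.8000e-02,
        8.0000e-03,  0.0000e+00]), 'position': array([0.192, 0.594, 0.231]), 'tool_rot': array([-3.141,  0.   ,  2.829]), 'force': array([ 0.144,  1.023, -0.161]), 'moment': array([ 0.007,  0.065, -0.002]), 'finger_force': np.float64(0.0), 'grip_width': np.float64(0.085)}
top 47.122406220303205 [0.39573007 0.11765123 1.39224028] [ 0.09492231  0.00658735 -0.99546289]
device 0.75 [405.4, 222.6, 27.4, 21.7] 534 [ 0.46  -0.282  0.01 ]
device 0.55 [188.9, 163.2, 57.8, 80.7] 1924 [0.556 0.292 0.01 ]
cup 0.65 [205.3, 183.7, 29.3, 42.8] 955 [0.544 0.295 0.01 ]
gauge 0.62 [302.5, 210.7, 10.7, 27.3] 245 [0.502 0.038 0.01 ]
lab_timer 0.98 [406.6, 221.2, 25.5, 25.1] 550 [ 0.459 -0.282  0.01 ]
scene 44.94855318205457 [ 0.00445216 -0.96093146  0.87603568] [ 0.35620016  0.76038793 -0.54307609]
device 0.74 [233.0, 172.2, 74.3, 49.9] 1933 [0.568 0.303 0.01 ]
cup 0.94 [248.8, 173.7, 32.4, 24.9] 409 [0.579 0.381 0.01 ]
pin 0.53 [293.9, 296.8, 37.9, 20.7] 141 [ 0.443 -0.177  0.01 ]
gauge 0.53 [278.6, 243.9, 29.0, 15.3] 223 [0.495 0.029 0.01 ]
moisture_tin_3 0.64 [233.7, 188.6, 68.5, 36.1] 1464 [0.539 0.284 0.01 ]
moisture_tin_3 0.48 [245.8, 153.9, 12.5, 17.5] 208 [0.604 0.569 0.01 ]
bung 0.67 [218.7, 185.5, 12.5, 6.8] 98 [0.458 0.444 0.01 ]
lab_timer 0.74 [323.0, 322.9, 36.5, 26.2] 735 [ 0.459 -0.291  0.01 ]
```

Run:
```python
import cv2
a=cv2.imread("pics/top0.png")[130:320,150:460]; b=cv2.imread("pics/scene0.png")[140:360,180:400]
cv2.imwrite("pics/t1.png",cv2.resize(a,None,fx=2.58,fy=2.58,interpolation=cv2.INTER_CUBIC))
cv2.imwrite("pics/s1.png",cv2.resize(b,None,fx=2.7,fy=2.7,interpolation=cv2.INTER_CUBIC))
```

```text
(no output)
```

View pics/t1.png

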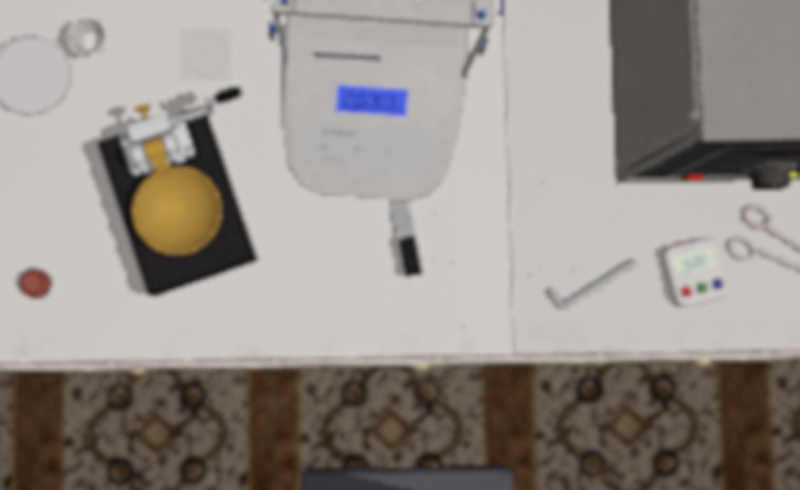

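View pics/s1.png

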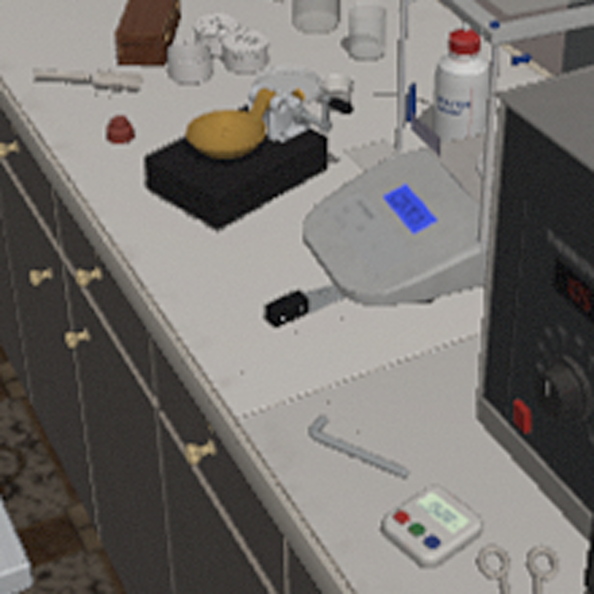

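The top crop shows the device at lower left (cup centre about (177,210), crank pointing up and right, device yaw about +18°). The gauge has its handle at (410,257) and its tip up against the balance at (398,200). The pin has its elbow at (560,303) and tip at (633,262), with the timer to its right. The scene crop agrees with this layout.

```bash
cat >> h.py <<'E'
from scipy.spatial.transform import Rotation as Ro
def go(X,closeyaw=None):
    """print tool-frame cm shift and wz to reach TCP X with finger line at closeyaw (deg)"""
    s=monitor.observe(); R=Ro.from_euler("xyz",s["tool_rot"]).as_matrix()
    y=np.degrees(np.arctan2(R[1,1],R[0,1])); d=R.T@(np.array(X)-s["position"])*100
    dw=0 if closeyaw is None else (closeyaw-y+90)%180-90
    print("pos",np.round(s["position"],4),"rpy",np.round(s["tool_rot"],4),"closeyaw",round(y,2),"shift cm",np.round(d,2),"wz",round(-np.radians(dw),4),"F",np.round(s["force"],1),"w",round(s["grip_width"],4),"t",round(s["clock"],2))
E
python3 - <<'E'
from h import *
f=optics.grab_frame("top")
P=lambda x,y,z: np.round(hit(f,x/2.58+150,y/2.58+130,z),4)
print("cup",P(177,210,.078)); e=P(560,303,.0045);t=P(633,262,.0045);print("pin",e,t,np.linalg.norm(t-e),np.degrees(np.arctan2(*(t-e)[1::-1])))
a=P(410,257,.022);b=P(400,200,.01);print("gauge",a,b)
for c in((150,295),(255,260),(100,140),(210,110)): print(P(*c,.05))
go([P(177,210,.078)[0]-0.05,P(177,210,.078)[1],.36],29)
E
```

```text
cup [0.5301 0.2843 0.078 ]
pin [ 0.4263 -0.1325  0.0045] [ 0.4706 -0.2154  0.0045] 0.0939941487540581 -61.88089907269987
gauge [0.4793 0.0342 0.022 ] [0.544  0.0432 0.01  ]
[0.4412 0.3175 0.05  ]
[0.4771 0.2036 0.05  ]
[0.6113 0.3717 0.05  ]
[0.6424 0.2511 0.05  ]
pos [0.1923 0.5947 0.2313] rpy [-3.1415 -0.      2.8288] closeyaw 72.08 shift cm [-36.93 -20.67 -12.87] wz 0.7519 F [-0.9  0.2  0.4] w 0.0854 t 0.85
```

```bash
python3 -m handwheel '[{"dx":-4.6,"dy":-2.6,"dz":-1.6},{"dx":-4.6,"dy":-2.6,"dz":-1.6},{"dx":-4.6,"dy":-2.6,"dz":-1.6},{"dx":-4.6,"dy":-2.6,"dz":-1.6},{"dx":-4.6,"dy":-2.6,"dz":-1.6},{"dx":-4.6,"dy":-2.6,"dz":-1.6},{"dx":-4.6,"dy":-2.6,"dz":-1.6},{"dx":-4.6,"dy":-2.6,"dz":-1.6}]'
python3 -m handwheel '[{"wz":0.15},{"wz":0.15},{"wz":0.15},{"wz":0.15},{"wz":0.15},{}]'
python3 - <<'E'
from h import *
f=optics.grab_frame("wrist"); cv2.imwrite("pics/w1.png",cv2.resize(f["frame"],(800,600),interpolation=cv2.INTER_CUBIC)); np.save("w1.npy",f,allow_pickle=True)
o,d=ray(f,f["cx"],f["cy"],True); print(f["fovy"],f["cx"],f["cy"],o,d)
for k in("device","cup","hinge","pin","gauge"):
    for m in optics.masks_of(k,"wrist")[:2]: print(k,round(m["p"],2),m["rect"])
go([.45,-.17,.2],28)
E
```

```text
65.70646984690485 276.34675896025067 210.8942463309392 [0.12293871 0.61658288 0.37300346] [ 0.27646693 -0.08872782 -0.95691871]
device 0.63 [116.3, 390.9, 31.0, 24.9]
device 0.56 [7.4, 374.8, 10.2, 19.3]
hinge 0.62 [114.6, 388.0, 32.7, 28.1]
pin 0.47 [8.6, 375.1, 7.2, 20.1]
pos [0.1924 0.5946 0.2313] rpy [-3.1415  0.      2.8288] closeyaw 72.08 shift cm [-48.05 -64.82   3.13] wz 0.7693 F [ 0.7 -0.7  0.2] w 0.0855 t 1.15schema error: expected keys dx, dy, dz, wx, wy, wz, claw
schema error: expected keys dx, dy, dz, wx, wy, wz, claw
```

View pics/w1.png

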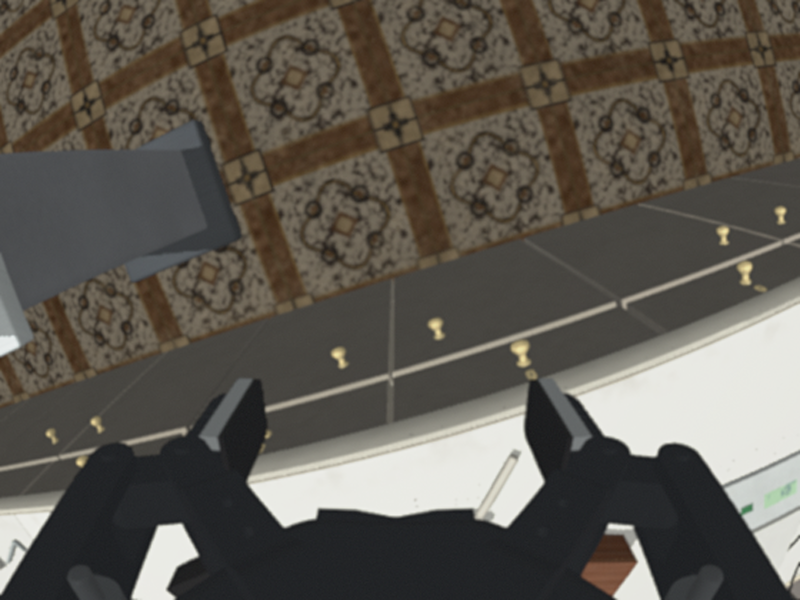

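The wrist view shows only the floor and the bench edge, because my rows were refused: every row needs all seven keys. I'll send them again in full.

```bash
python3 -m handwheel '[{"dx":-4.6,"dy":-2.6,"dz":-1.6,"wx":0,"wy":0,"wz":0,"claw":100},{"dx":-4.6,"dy":-2.6,"dz":-1.6,"wx":0,"wy":0,"wz":0,"claw":100},{"dx":-4.6,"dy":-2.6,"dz":-1.6,"wx":0,"wy":0,"wz":0,"claw":100},{"dx":-4.6,"dy":-2.6,"dz":-1.6,"wx":0,"wy":0,"wz":0,"claw":100},{"dx":-4.6,"dy":-2.6,"dz":-1.6,"wx":0,"wy":0,"wz":0,"claw":100},{"dx":-4.6,"dy":-2.6,"dz":-1.6,"wx":0,"wy":0,"wz":0,"claw":100},{"dx":-4.6,"dy":-2.6,"dz":-1.6,"wx":0,"wy":0,"wz":0,"claw":100},{"dx":-4.6,"dy":-2.6,"dz":-1.6,"wx":0,"wy":0,"wz":0,"claw":100}]'
python3 -m handwheel '[{"dx":0,"dy":0,"dz":0,"wx":0,"wy":0,"wz":0.15,"claw":100},{"dx":0,"dy":0,"dz":0,"wx":0,"wy":0,"wz":0.15,"claw":100},{"dx":0,"dy":0,"dz":0,"wx":0,"wy":0,"wz":0.15,"claw":100},{"dx":0,"dy":0,"dz":0,"wx":0,"wy":0,"wz":0.15,"claw":100},{"dx":0,"dy":0,"dz":0,"wx":0,"wy":0,"wz":0.15,"claw":100},{"dx":0,"dy":0,"dz":0,"wx":0,"wy":0,"wz":0,"claw":100}]'
python3 - <<'E'
from h import *
f=optics.grab_frame("wrist"); cv2.imwrite("pics/w2.png",cv2.resize(f["frame"],(800,600),interpolation=cv2.INTER_CUBIC)); np.save("w2.npy",f,allow_pickle=True)
for k in("device","cup","hinge"):
    for m in optics.masks_of(k,"wrist")[:2]: print(k,round(m["p"],2),m["rect"])
go([.45,-.17,.2],28)
E
```

```text
clock: 2.15
position: [0.4794, 0.2821, 0.3601]
tool_rot: [3.141, 0.0, 2.829]
force: [0.6, 1.1, 0.3]
grip_width: 0.0854
finger_force: 0.0
clock: 2.9
position: [0.4784, 0.2836, 0.3593]
tool_rot: [3.142, 0.0, 2.08]
force: [-0.6, 0.1, 0.2]
grip_width: 0.0854
finger_force: 0.0
cup 0.69 [278.2, 153.5, 92.7, 72.3]
hinge 0.67 [276.9, 153.0, 96.7, 70.7]
hinge 0.59 [250.7, 131.8, 145.8, 148.9]
pos [0.4785 0.2835 0.3593] rpy [ 3.1415 -0.      2.0815] closeyaw 29.26 shift cm [-38.17 -24.65  15.93] wz 0.022 F [0.2 0.4 0.2] w 0.0858 t 3.1
```

View pics/w2.png

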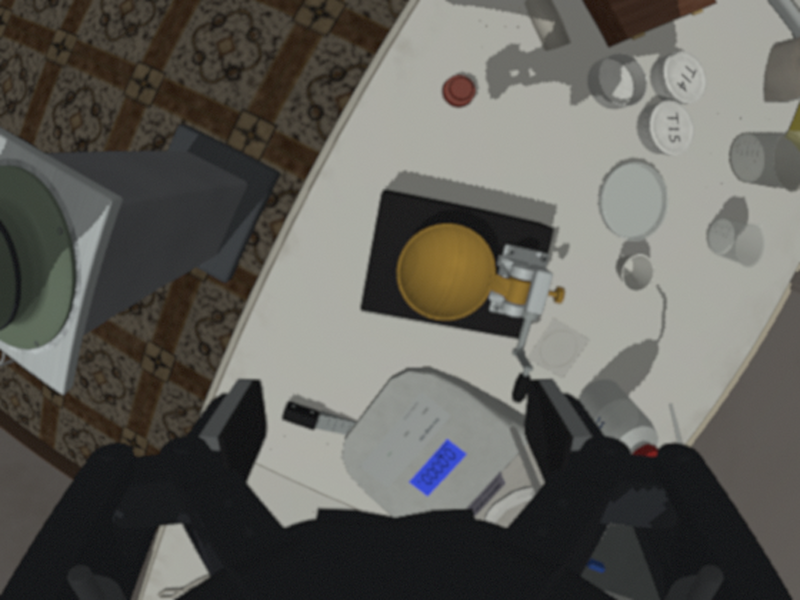

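The wrist view shows the block's top corners at about (384,190), (362,309), (524,338) and (556,230), the cup rim centre at (447,271), the ears near (525,258) and (510,310), and the gauge handle at (300,414).

Run:
```python
from h import *
f=np.load("w2.npy",allow_pickle=True).item(); s=.7
H=lambda x,y,z: hit(f,x*s,y*s,z,True)
C=np.array([H(*c,.05)[:2] for c in((384,190),(362,309),(524,338),(556,230))]); print(np.round(C,4),[round(np.linalg.norm(C[i]-C[i-1]),4) for i in range(4)])
M=np.array([[-75,62.5],[-75,-62.5],[105,-62.5],[105,62.5]])/1e3
a=C-C.mean(0);b=M-M.mean(0); th=np.arctan2((b[:,0]*a[:,1]-b[:,1]*a[:,0]).sum(),(a*b).sum())
R=np.array([[np.cos(th),-np.sin(th)],[np.sin(th),np.cos(th)]]); o=C.mean(0)-R@M.mean(0)
print("yaw",np.degrees(th),"orig",o,"cup rim",H(447,271,.0775),"hinge",o+R@[.068,0])
print("gauge handle",H(300,414,.022))
```

```text
[[0.4464 0.3205]
 [0.4851 0.2043]
 [0.651  0.2598]
 [0.6161 0.3741]] [np.float64(0.178), np.float64(0.1225), np.float64(0.1749), np.float64(0.1196)]
yaw 17.910047464952868 orig [0.53537866 0.28507676] cup rim [0.53443384 0.28513292 0.0775    ] hinge [0.60008341 0.30598836]
gauge handle [0.48426089 0.04040402 0.022     ]
```

```bash
python3 -m handwheel '[{"dx":-5,"dy":-3.2,"dz":1.2,"wx":0,"wy":0,"wz":0.02,"claw":100},{"dx":-5,"dy":-3.2,"dz":1.2,"wx":0,"wy":0,"wz":0,"claw":100},{"dx":-5,"dy":-3.2,"dz":1.2,"wx":0,"wy":0,"wz":0,"claw":100},{"dx":-5,"dy":-3.2,"dz":1.2,"wx":0,"wy":0,"wz":0,"claw":100},{"dx":-5,"dy":-3.2,"dz":1.2,"wx":0,"wy":0,"wz":0,"claw":100},{"dx":-5,"dy":-3.2,"dz":1.2,"wx":0,"wy":0,"wz":0,"claw":100},{"dx":-5,"dy":-3.2,"dz":1.2,"wx":0,"wy":0,"wz":0,"claw":100},{"dx":-3,"dy":-2.2,"dz":1.2,"wx":0,"wy":0,"wz":0,"claw":100}]'
python3 - <<'E'
from h import *
f=optics.grab_frame("wrist"); cv2.imwrite("pics/w3.png",cv2.resize(f["frame"],(800,600),interpolation=cv2.INTER_CUBIC)); np.save("w3.npy",f,allow_pickle=True)
for k in("pin","pin_tip"):
    for m in optics.masks_of(k,"wrist")[:2]:
        ys,xs=np.nonzero(m["region"]); print(k,round(m["p"],2),m["rect"])
        P=np.array([hit(f,x,y,.0045,True)[:2] for x,y in zip(xs,ys)]); c=P.mean(0); w,V=np.linalg.eigh(np.cov((P-c).T)); v=V[:,1]; p=(P-c)@v
        print(c,np.degrees(np.arctan2(v[1],v[0])),c+p.min()*v,c+p.max()*v)
go([.45,-.17,.2],28)
E
```

```text
clock: 4.1
position: [0.4399, -0.1703, 0.2632]
tool_rot: [3.141, 0.001, 2.059]
force: [0.7, 0.9, -0.7]
grip_width: 0.085
finger_force: 0.0
pin 0.71 [277.8, 139.5, 21.0, 81.3]
[ 0.44880525 -0.16853125] 116.21513261507162 [ 0.4741057  -0.21991428] [ 0.42892835 -0.12816297]
pin_tip 0.89 [278.7, 137.2, 20.2, 83.6]
[ 0.44826284 -0.16706143] 116.19722552796317 [ 0.47481975 -0.22103878] [ 0.42903982 -0.12799031]
pos [ 0.4398 -0.1692  0.2629] rpy [-3.1407e+00 -1.0000e-04  2.0569e+00] closeyaw 27.85 shift cm [-0.55  0.87  6.29] wz -0.0025 F [ 0.1 -0.1 -0.3] w 0.0857 t 4.25
```

View pics/w3.png

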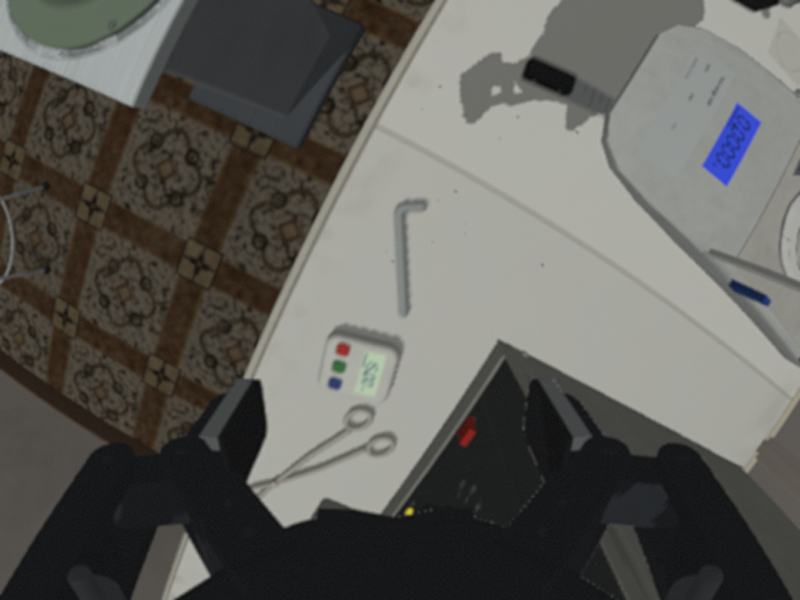

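The wrist view shows the pin with its elbow at about (400,207), its shank running down to the tip at (404,316), and the timer just left of the tip at (362,363). The gauge handle is at (550,76).

Run:
```python
from h import *
f=np.load("w3.npy",allow_pickle=True).item()
m=optics.masks_of("pin","wrist")[0]["region"]; ys,xs=np.nonzero(m)
P=np.array([hit(f,x,y,.0045,True)[:2] for x,y in zip(xs,ys)])
sel=ys>155; Q=P[sel]; c=Q.mean(0); w,V=np.linalg.eigh(np.cov((Q-c).T)); v=V[:,1]; v=v*np.sign(v[0])
tip=c+((Q-c)@v).max()*v; n=np.array([-v[1],v[0]])
print("yaw",np.degrees(np.arctan2(v[1],v[0])),"tip",tip,"orig from tip",tip-.078*v,"end",((P-tip)@v).min(), "width",np.ptp((Q-c)@n))
o=tip-.078*v
H=lambda x,y,z: hit(f,x*.7,y*.7,z,True)
print("hand tip,elbow",H(404,316,.0045),H(401,207,.0045),"gauge",H(550,76,.022))
go([o[0],o[1],.03],np.degrees(np.arctan2(v[1],v[0]))+90)
```

```text
yaw -59.308337086544064 tip [ 0.47657543 -0.21876823] orig from tip [ 0.43676285 -0.15169396] end -0.10137358056849675 width 0.009964841721764641
hand tip,elbow [ 0.47757667 -0.22152447  0.0045    ] [ 0.42840502 -0.13587563  0.0045    ] gauge [0.48285729 0.02660521 0.022     ]
pos [ 0.4404 -0.1679  0.2632] rpy [-3.1414e+00 -2.0000e-04  2.0587e+00] closeyaw 27.96 shift cm [ 1.6   0.44 23.32] wz -0.0478 F [ 0.2  0.8 -0. ] w 0.0861 t 4.3
```

```bash
python3 -m handwheel '[{"dx":1.6,"dy":0.4,"dz":5,"wx":0,"wy":0,"wz":-0.05,"claw":50},{"dx":0,"dy":0,"dz":5,"wx":0,"wy":0,"wz":0,"claw":50},{"dx":0,"dy":0,"dz":5,"wx":0,"wy":0,"wz":0,"claw":50},{"dx":0,"dy":0,"dz":5,"wx":0,"wy":0,"wz":0,"claw":50},{"dx":0,"dy":0,"dz":3,"wx":0,"wy":0,"wz":0,"claw":50},{"dx":0,"dy":0,"dz":0,"wx":0,"wy":0,"wz":0,"claw":50}]'
python3 - <<'E'
from h import *
f=optics.grab_frame("wrist"); cv2.imwrite("pics/w4.png",cv2.resize(f["frame"],(800,600),interpolation=cv2.INTER_CUBIC))
go([.4373,-.1527,.003],30.7)
E
```

```text
clock: 5.05
position: [0.436, -0.1504, 0.0322]
tool_rot: [-3.14, -0.003, 2.111]
force: [0.3, -0.3, 0.2]
grip_width: 0.0431
finger_force: 0.0
pos [ 0.4366 -0.1509  0.0335] rpy [-3.1412e+00 -1.0000e-03  2.1100e+00] closeyaw 30.9 shift cm [-0.19 -0.03  3.05] wz 0.0034 F [-0.7  0.6 -0.3] w 0.043 t 5.1
```

View pics/w4.png

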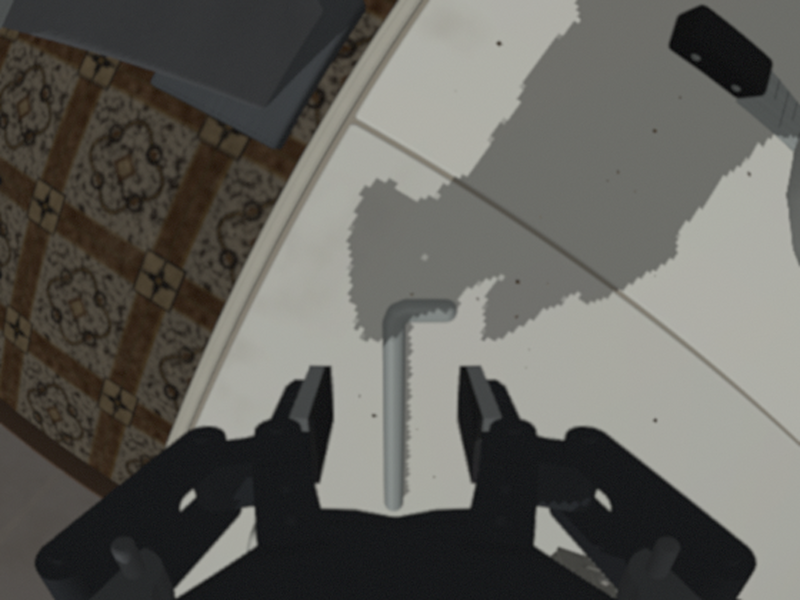

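The pin's shank lies straight and centred between the pads (x about 395, elbow at (400,310)). Next I descend and grip.

```bash
python3 -m handwheel '[{"dx":-0.1,"dy":0,"dz":2,"wx":0,"wy":0,"wz":0,"claw":50},{"dx":0,"dy":0,"dz":1.05,"wx":0,"wy":0,"wz":0,"claw":50},{"dx":0,"dy":0,"dz":0,"wx":0,"wy":0,"wz":0,"claw":0},{"dx":0,"dy":0,"dz":0,"wx":0,"wy":0,"wz":0,"claw":0},{"dx":0,"dy":0,"dz":0,"wx":0,"wy":0,"wz":0,"claw":0},{"dx":0,"dy":0,"dz":0,"wx":0,"wy":0,"wz":0,"claw":0}]' 100
python3 - <<'E'
from h import *
go([.4373,-.1527,.0025],30.7)
E
```

```text
clock: 5.85
position: [0.4374, -0.1525, 0.0039]
tool_rot: [3.141, 0.001, 2.109]
force: [-2.3, 0.8, 15.1]
grip_width: 0.0034
finger_force: 99.3
pos [ 0.4374 -0.1525  0.0039] rpy [3.1406e+00 6.0000e-04 2.1087e+00] closeyaw 30.82 shift cm [-0.01 -0.02  0.14] wz 0.0021 F [-2.3  0.8 15.1] w 0.0034 t 5.85
```

```bash
python3 -m handwheel '[{"dx":0,"dy":0,"dz":0,"wx":0,"wy":0,"wz":0,"claw":40},{"dx":0,"dy":0,"dz":0,"wx":0,"wy":0,"wz":0,"claw":40},{"dx":0,"dy":0,"dz":0.25,"wx":0,"wy":0,"wz":0,"claw":40},{"dx":0,"dy":0,"dz":0,"wx":0,"wy":0,"wz":0,"claw":40}]' 30
python3 - <<'E'
from h import *
f=optics.grab_frame("wrist"); cv2.imwrite("pics/w5.png",cv2.resize(f["frame"][180:400,150:430],(800,600),interpolation=cv2.INTER_CUBIC))
go([.4373,-.1527,.0025],30.7)
E
```

```text
clock: 6.35
position: [0.4369, -0.1524, 0.0001]
tool_rot: [-3.141, -0.0, 2.109]
force: [0.8, -0.3, -0.9]
grip_width: 0.0339
finger_force: 0.0
pos [ 4.370e-01 -1.524e-01  2.000e-04] rpy [-3.1414e+00 -2.0000e-04  2.1088e+00] closeyaw 30.82 shift cm [-0.04  0.01 -0.23] wz 0.0021 F [ 0.4  0.6 -0.2] w 0.0338 t 6.4
```

View pics/w5.png

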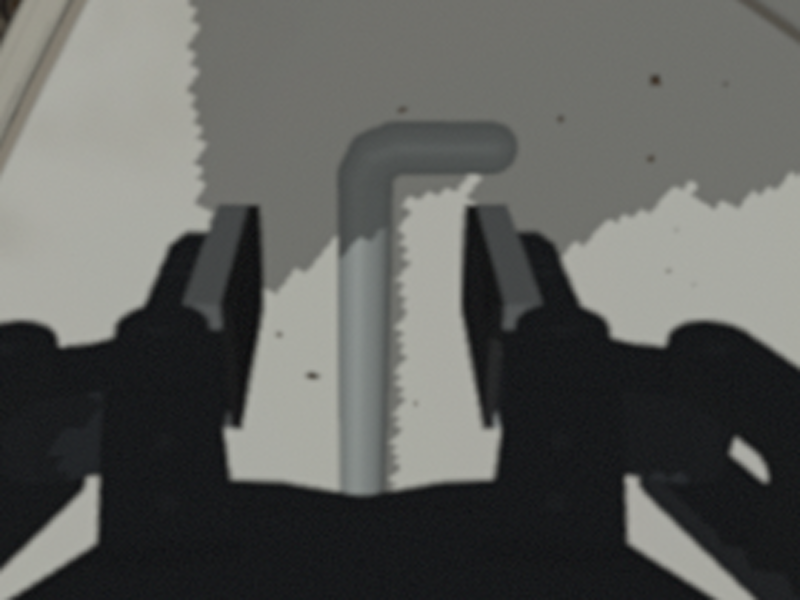

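The crop shows the pin undisturbed at (365,300), centred between the pads. The first squeeze only caught its top, so I'll close again a little lower.

```bash
python3 -m handwheel '[{"dx":0,"dy":0.05,"dz":0.05,"wx":0,"wy":0,"wz":0,"claw":0},{"dx":0,"dy":0,"dz":0,"wx":0,"wy":0,"wz":0,"claw":0},{"dx":0,"dy":0,"dz":0,"wx":0,"wy":0,"wz":0,"claw":0},{"dx":0,"dy":0,"dz":0,"wx":0,"wy":0,"wz":0,"claw":0}]' 60
python3 - <<'E'
from h import *
go([.4373,-.1527,.0025],30.7)
E
```

```text
clock: 6.9
position: [0.4382, -0.1524, 0.0004]
tool_rot: [3.14, 0.001, 2.109]
force: [-0.3, 1.1, 19.1]
grip_width: 0.0063
finger_force: 62.0
pos [ 4.382e-01 -1.524e-01  4.000e-04] rpy [3.1404e+00 1.0000e-03 2.1086e+00] closeyaw 30.81 shift cm [ 0.02 -0.1  -0.21] wz 0.002 F [-0.3  1.1 19.1] w 0.0063 t 6.9
```

```bash
python3 -m handwheel '[{"dx":0,"dy":0,"dz":0,"wx":0,"wy":0,"wz":0,"claw":18},{"dx":0,"dy":0,"dz":0,"wx":0,"wy":0,"wz":0,"claw":18},{"dx":0,"dy":-0.05,"dz":0.1,"wx":0,"wy":0,"wz":0,"claw":18},{"dx":0,"dy":0,"dz":0,"wx":0,"wy":0,"wz":0,"claw":18}]' 60
python3 -m handwheel '[{"dx":0,"dy":0,"dz":0.15,"wx":0,"wy":0,"wz":0,"claw":18},{"dx":0,"dy":0,"dz":0,"wx":0,"wy":0,"wz":0,"claw":18}]' 60
```

```text
clock: 7.4
position: [0.4382, -0.1523, 0.0001]
tool_rot: [3.139, 0.001, 2.109]
force: [-3.9, 4.7, 41.7]
grip_width: 0.0153
finger_force: 20.5
clock: 7.65
position: [0.4383, -0.1523, -0.0001]
tool_rot: [3.138, 0.001, 2.108]
force: [-10.9, 8.2, 85.9]
grip_width: 0.0155
finger_force: 43.4
```

```bash
python3 -m handwheel '[{"dx":0,"dy":0,"dz":-0.4,"wx":0,"wy":0,"wz":0,"claw":30},{"dx":0,"dy":0,"dz":0,"wx":0,"wy":0,"wz":0,"claw":30}]' 60
python3 -m handwheel '[{"dx":0,"dy":0,"dz":0,"wx":0,"wy":0,"wz":0,"claw":0},{"dx":0,"dy":0,"dz":0,"wx":0,"wy":0,"wz":0,"claw":0},{"dx":0,"dy":0,"dz":0,"wx":0,"wy":0,"wz":0,"claw":0},{"dx":0,"dy":0,"dz":0,"wx":0,"wy":0,"wz":0,"claw":0}]' 60
python3 -m handwheel '[{"dx":0,"dy":0,"dz":-2,"wx":0,"wy":0,"wz":0,"claw":0},{"dx":0,"dy":0,"dz":-3,"wx":0,"wy":0,"wz":0,"claw":0},{"dx":0,"dy":0,"dz":0,"wx":0,"wy":0,"wz":0,"claw":0}]' 60
python3 - <<'E'
from h import *
f=optics.grab_frame("wrist"); cv2.imwrite("pics/w6.png",cv2.resize(f["frame"],(800,600),interpolation=cv2.INTER_CUBIC)); np.save("w6.npy",f,allow_pickle=True)
E
```

```text
clock: 7.9
position: [0.4373, -0.1525, 0.0015]
tool_rot: [3.141, 0.0, 2.109]
force: [-0.3, 0.3, -0.3]
grip_width: 0.0255
finger_force: 0.0
clock: 8.4
position: [0.437, -0.1524, 0.0012]
tool_rot: [-3.141, -0.0, 2.109]
force: [-1.3, 0.6, 7.5]
grip_width: 0.0058
finger_force: 58.9
clock: 8.78
position: [0.4378, -0.1526, 0.0524]
tool_rot: [3.14, 0.002, 2.109]
force: [0.9, -0.8, -1.0]
grip_width: 0.0063
finger_force: 59.0
```

View pics/w6.png

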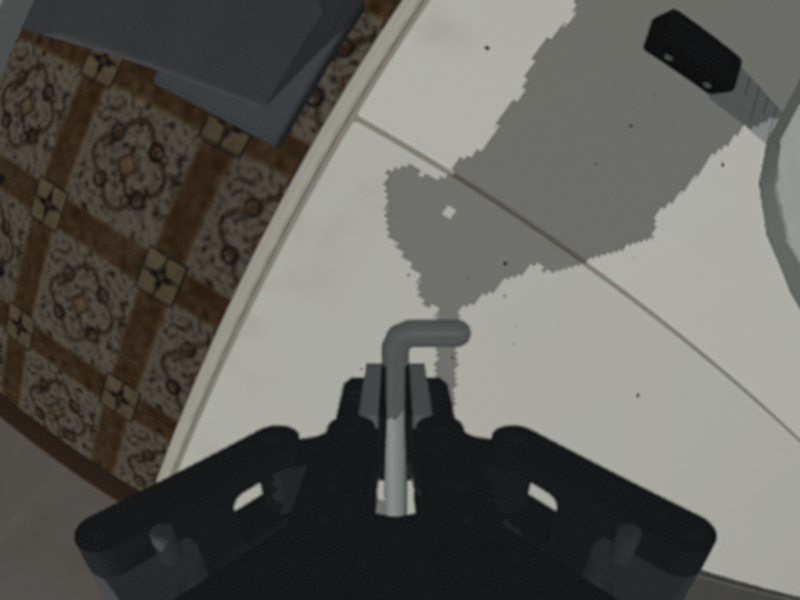

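The pin hangs in the fingers, with its elbow at (395,335) and shank centred between the pads; the gauge handle is at (690,50). Next I carry it high to the left side of the device and refine the device pose by an edge fit.

```bash
cat >> h.py <<'E'
from scipy.optimize import least_squares
def fitblock(f,p0,wrist=True,edges=((0,1),(0,3),(1,2)),rng=9,thr=None,verbose=True):
    """fit device x,y,yaw to hull of block in picture f; edges as index pairs into FL,FR,RR,RL"""
    g=cv2.GaussianBlur(f["frame"].max(2).astype(np.float32),(0,0),1.0)
    M=np.array([[-75,62.5],[-75,-62.5],[105,-62.5],[105,62.5]])/1e3
    def W(p,q,z): c,s=np.cos(p[2]),np.sin(p[2]); return np.array([p[0]+c*q[0]-s*q[1],p[1]+s*q[0]+c*q[1],z])
    obs=[]
    for i,j in edges:
        for z in (0.05,0.0):
            for a in np.linspace(.06,.94,40):
                q=M[i]*(1-a)+M[j]*a; out=q-M.mean(0); e=M[j]-M[i]; n=np.array([e[1],-e[0]]); n=n/np.linalg.norm(n); n*=np.sign(n@out)
                u=proj(f,W(p0,q,z),wrist); un=proj(f,W(p0,q+n*.004,z),wrist)
                # hull test: the other level must project inside
                other=proj(f,W(p0,q,.05-z),wrist); d=(un-u)/np.linalg.norm(un-u)
                if (other-u)@d>0: continue
                ks=np.arange(-rng,rng+.01,.25); pr=np.array([[u[0]+k*d[0],u[1]+k*d[1]] for k in ks],np.float32)
                v=cv2.remap(g,pr[:,0].reshape(-1,1),pr[:,1].reshape(-1,1),cv2.INTER_LINEAR).ravel()
                if v[:8].max()>70: continue
                gr=np.gradient(v); 
                up=np.nonzero(v>62)[0]
                if len(up)==0 or v[-1]<80: continue
                k=up[0]; lo=max(0,k-6);hi=min(len(v),k+7); kk=ks[lo+np.argmax(gr[lo:hi])]
                obs.append((q,z,u+kk*d,d,(i,j)))
    def res(p): return [ (proj(f,W(p,q,z),wrist)-u)@d for q,z,u,d,_ in obs]
    r=least_squares(res,p0,x_scale=[.001,.001,.01],loss="soft_l1",f_scale=.5)
    if verbose:
        rr=np.abs(res(r.x)); print("fit",np.round(r.x[:2],4),round(np.degrees(r.x[2]),2),"n",len(obs),"med res px",round(np.median(rr),2),{e:sum(o[4]==e for o in obs) for e in edges})
    return r.x
E
python3 - <<'E'
from h import *
p=[.5354,.2851,np.radians(17.9)]
f=np.load("w2.npy",allow_pickle=True).item()
p=fitblock(f,p); p=fitblock(f,p)
for n in("top","scene"):
    f=optics.grab_frame(n); fitblock(f,p,False)
go([.5617,.4249,.30],18)
E
```

```text
fit [0.5352 0.2833] 18.58 n 106 med res px 0.39 {(0, 1): 40, (0, 3): 40, (1, 2): 26}
fit [0.5352 0.2833] 18.62 n 107 med res px 0.47 {(0, 1): 40, (0, 3): 40, (1, 2): 27}
fit [0.5325 0.2882] 18.59 n 76 med res px 0.14 {(0, 1): 39, (0, 3): 9, (1, 2): 28}
fit [0.5387 0.2893] 16.86 n 82 med res px 0.34 {(0, 1): 40, (0, 3): 13, (1, 2): 29}
pos [ 0.4368 -0.1522  0.0507] rpy [-3.1411e+00 -5.0000e-04  2.1090e+00] closeyaw 30.84 shift cm [ 43.17  40.29 -24.94] wz 0.224 F [ 0.3  0.4 -0.5] w 0.006 t 8.93
```

```bash
python3 -m handwheel '[{"dx":0,"dy":0,"dz":-6.2,"wx":0,"wy":0,"wz":0,"claw":0},{"dx":0,"dy":0,"dz":-6.2,"wx":0,"wy":0,"wz":0,"claw":0},{"dx":2.8,"dy":2.4,"dz":-5,"wx":0,"wy":0,"wz":0,"claw":0},{"dx":3.2,"dy":2.8,"dz":-4.5,"wx":0,"wy":0,"wz":0,"claw":0},{"dx":4.2,"dy":3.9,"dz":-1.5,"wx":0,"wy":0,"wz":0,"claw":0},{"dx":4.2,"dy":3.9,"dz":-1.5,"wx":0,"wy":0,"wz":0,"claw":0},{"dx":4.2,"dy":3.9,"dz":0,"wx":0,"wy":0,"wz":0,"claw":0},{"dx":4.2,"dy":3.9,"dz":0,"wx":0,"wy":0,"wz":0,"claw":0}]'
python3 -m handwheel '[{"dx":4.2,"dy":3.9,"dz":0,"wx":0,"wy":0,"wz":0,"claw":0},{"dx":4.2,"dy":3.9,"dz":0,"wx":0,"wy":0,"wz":0,"claw":0},{"dx":4.2,"dy":3.9,"dz":0,"wx":0,"wy":0,"wz":0,"claw":0},{"dx":4.2,"dy":3.9,"dz":0,"wx":0,"wy":0,"wz":0,"claw":0},{"dx":3.4,"dy":3.6,"dz":0,"wx":0,"wy":0,"wz":0.08,"claw":0},{"dx":0,"dy":0,"dz":0,"wx":0,"wy":0,"wz":0.14,"claw":0},{"dx":0,"dy":0,"dz":0,"wx":0,"wy":0,"wz":0,"claw":0}]'
python3 - <<'E'
from h import *
go([.5617,.4249,.30],18.4)
f=optics.grab_frame("wrist"); cv2.imwrite("pics/w7.png",f["frame"]); np.save("w7.npy",f,allow_pickle=True)
p=[.5354,.285,np.radians(18.4)]
p=fitblock(f,p); p=fitblock(f,p)
for k in("device","cup","hinge","pin"):
    for m in optics.masks_of(k,"wrist")[:2]: print(k,round(m["p"],2),m["rect"])
E
```

```text
clock: 9.93
position: [0.4989, 0.1519, 0.2995]
tool_rot: [-3.141, -0.0, 2.109]
force: [1.2, -0.2, -0.8]
grip_width: 0.0062
finger_force: 59.0
clock: 10.8
position: [0.5601, 0.4218, 0.2984]
tool_rot: [-3.14, 0.001, 1.89]
force: [-0.1, -0.7, -0.1]
grip_width: 0.0063
finger_force: 59.1
pos [0.5601 0.4218 0.2984] rpy [-3.1395e+00  1.4000e-03  1.8895e+00] closeyaw 18.26 shift cm [ 0.25  0.25 -0.16] wz -0.0024 F [-0.1 -0.7 -0.1] w 0.0063 t 10.8
fit [0.5371 0.2811] 18.4 n 81 med res px 0.15 {(0, 1): 40, (0, 3): 40, (1, 2): 1}
fit [0.5377 0.2815] 18.37 n 80 med res px 0.16 {(0, 1): 40, (0, 3): 40, (1, 2): 0}
cup 0.73 [189.2, 237.4, 67.4, 69.1]
cup 0.55 [315.9, 54.7, 49.7, 49.7]
hinge 0.82 [169.4, 208.5, 150.4, 91.7]
pin 0.79 [266.2, 221.3, 60.6, 141.5]
pin 0.66 [168.0, 210.7, 136.8, 89.4]
```

Run:
```python
from h import *
f=np.load("w7.npy",allow_pickle=True).item(); p=[.5368,.2819,np.radians(18.4)]
def W(x,y,z): c,s=np.cos(p[2]),np.sin(p[2]); return [p[0]+(c*x-s*y)/1e3,p[1]+(s*x+c*y)/1e3,z/1e3]
U=lambda *a: proj(f,W(*a),True)
x0,y0=180,215; k=5.3
im=cv2.resize(f["frame"][y0:y0+113,x0:x0+150],None,fx=k,fy=k,interpolation=cv2.INTER_CUBIC)
def pl(P,c): cv2.polylines(im,[np.int32([( np.array(U(*q))-[x0,y0]+.5)*k for q in P])],True,c,1)
for a,b in((13,23),(-23,-13)): pl([(57,a,101),(79,a,101),(79,b,101),(57,b,101)],(0,0,255))
pl([(85,22,83),(103,22,83),(103,-22,83),(85,-22,83)],(255,0,0))
cv2.imwrite("pics/w7c.png",im); print(im.shape,U(68,18,101),U(57,18,101),U(79,18,101))
s=monitor.observe(); R=Ro.from_euler("xyz",s["tool_rot"]).as_matrix()
for l in((-.0,0),(.022,0),(.022,.02)): print("pin",l,proj(f,s["position"]+R@[l[0],-l[1],-.0033],True),proj(f,s["position"]+R@[l[0],l[1],-.0033],True))
```

```text
(599, 795, 3) [277.45416185 273.645934  ] [268.08386009 273.62036581] [286.82388704 273.63702561]
pin (-0.0, 0) [274.55731441 275.67348655] [274.55731441 275.67348655]
pin (0.022, 0) [274.56110095 232.37201106] [274.56110095 232.37201106]
pin (0.022, 0.02) [230.22961331 232.09879796] [318.97930192 232.37870643]
```

View pics/w7c.png

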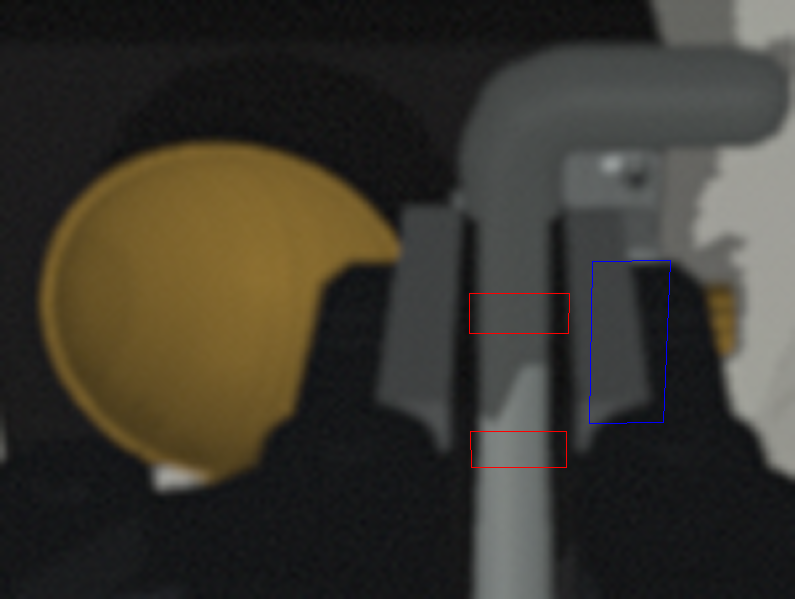

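The crop shows the fingers hiding the ears. The shank centre, about column 513 (276.8 px in the full frame), lies 2.2 px right of its predicted place, which is a camera bias of about 1 mm at close range. I'll pass high over the hinge to see the ears in the free upper part of the picture.

```bash
python3 -m handwheel '[{"dx":-4.5,"dy":0.2,"dz":0,"wx":0,"wy":0,"wz":0,"claw":0},{"dx":-4.5,"dy":0,"dz":2,"wx":0,"wy":0,"wz":0,"claw":0},{"dx":-4.5,"dy":0,"dz":3,"wx":0,"wy":0,"wz":0,"claw":0},{"dx":-4.5,"dy":0,"dz":2.8,"wx":0,"wy":0,"wz":0,"claw":0},{"dx":0,"dy":0,"dz":0,"wx":0,"wy":0,"wz":0,"claw":0},{"dx":0,"dy":0,"dz":0,"wx":0,"wy":0,"wz":0,"claw":0}]'
cat >> h.py <<'E'
def dW(p,x,y,z): c,s=np.cos(p[2]),np.sin(p[2]); return np.array([p[0]+(c*x-s*y)/1e3,p[1]+(s*x+c*y)/1e3,z/1e3])
def ortho(f,p,xs,ys,z,wrist=True):
    uv=np.array([[proj(f,dW(p,x,y,z),wrist) for x in xs] for y in ys],np.float32)
    return cv2.remap(f["frame"],uv[...,0],uv[...,1],cv2.INTER_LINEAR)
E
python3 - <<'E'
from h import *
p=[.5368,.2819,np.radians(18.4)]
go([.5617,.4249,.30],18.4)
f=optics.grab_frame("wrist"); np.save("w8.npy",f,allow_pickle=True)
print([proj(f,dW(p,68,y,101),True).round(0) for y in(18,-18)])
fitblock(f,p)
xs=np.arange(30,112,2); ys=np.arange(50,-51,-4)
im=ortho(f,p,xs,ys,101).astype(int)
g=im.max(2); y=im[...,2]-im[...,0]>40
print("x",xs[0],xs[-1])
for i in range(len(ys)): print("%4d"%ys[i]," ".join(("y" if y[i,j] else " ")+"%3d"%g[i,j] for j in range(len(xs))))
E
```

```text
clock: 11.8
position: [0.6185, 0.2518, 0.2228]
tool_rot: [3.141, -0.001, 1.889]
force: [-0.5, 1.0, -0.0]
grip_width: 0.006
finger_force: 59.1
pos [0.6185 0.2518 0.2228] rpy [ 3.1410e+00 -7.0000e-04  1.8893e+00] closeyaw 18.25 shift cm [18.22  0.03 -7.71] wz -0.0026 F [-0.5  1.  -0. ] w 0.006 t 11.8
[array([275., 116.]), array([275., 160.])]
fit [0.5367 0.2836] 18.42 n 118 med res px 0.92 {(0, 1): 40, (0, 3): 40, (1, 2): 38}
x 30 110
  50   20   23   26   27   28   29   29   29   30   29   29   28   30   30   30   29   28   28   28   29   29   29   29   28   29   29   29   29   28   25   19   19   21   33   98  106  105  114  132  122  106
  46   22   23   21   21   22   24   27   28   28   28   29   31   29   30   29   29   29   29   30   29   30   29   29   30   28   29   31   28   29   29   30   26   21   29   96  105  105  105  105  105  106
  42   21   22   21   24   22   22   21   21   26   28   29   30   30   31   29   30   29   29   29   28   26   25   21   22   21   23   20   19   27   29   27   28   27   31   96  106  106  105  106  105  118
  38   53   22   22   23   23   2
[... 4096 characters left out ...]
   29   75  127  131  107   40   48  146  166  166  166  166  165  165
 -42   28   28   28   28   30   28   29   28   28   28   30   30   29   29   29   29   29   29   29   30   30   30   29   27   29   30   29   28   74  127  131  108   41   47  146  166  166  165  166  165  166
 -46   62   62   61   61   61   61   62   61   61   60   60   61   60   60   60   60   60   60   59   60   59   60   60   59   59   60   61   60   81  126  131  103   63  100  161  166  165  166  166  165  165
 -50  166  166  167  166  167  166  167  166  167  166  167  166  168  166  166  166  167  166  166  166  166  167  166  166  167  166  167  167  138  125  128   91  154  166  165  165  166  166  164  165  166
```

```bash
cat > joint.py <<'E'
from h import *
import h
p0=np.array([.536,.2825,np.radians(18.4)])
F={n:np.load(n+".npy",allow_pickle=True).item() for n in("w2","w3","w7","w8")}
def pert(f,c):
    g=dict(f); dR=Ro.from_rotvec(c[:3]).as_matrix(); g["R"]=dR@np.array(f["R"]); g["t"]=dR@np.array(f["t"])+c[3:6]; return g
M=np.array([[-75,62.5],[-75,-62.5],[105,-62.5],[105,62.5]])
obs=[]
for n in("w2","w7","w8"):
    f=F[n]; g=cv2.GaussianBlur(f["frame"].max(2).astype(np.float32),(0,0),.8)
    for e in((0,1),(0,3),(1,2),(2,3)):
        i,j=e
        for z in(50,0):
            for a in np.linspace(.05,.95,31):
                q=M[i]*(1-a)+M[j]*a; out=q-M.mean(0); d=M[j]-M[i]; nn=np.array([d[1],-d[0]])/np.linalg.norm(d); nn*=np.sign(nn@out)
                u=proj(f,dW(p0,*q,z),True); un=proj(f,dW(p0,*(q+4*nn),z),True); ot=proj(f,dW(p0,*q,50-z),True)
                d=(un-u)/np.linalg.norm(un-u)
                if (ot-u)@d>0: continue
                ks=np.arange(-8,8.1,.25); pr=(u+ks[:,None]*d).astype(np.float32)
                if pr.min()<1 or pr[:,0].max()>558 or pr[:,1].max()>350: continue
                v=cv2.remap(g,pr[:,:1],pr[:,1:],cv2.INTER_LINEAR).ravel()
                if v[:8].max()>45 or v[-1]<80: continue
                k=np.nonzero(v>58)[0][0]; lo=max(0,k-6); gr=np.gradient(v)
                obs.append((n,e,q,z,u+ks[lo+np.argmax(gr[lo:k+7])]*d,d))
f8=F["w8"]; pv=[.5368,.2819,np.radians(18.4)]
ear=[(57,18,90,proj(f8,dW(pv,54.3,18,101),True)),(79,18,90,proj(f8,dW(pv,75.7,18,101),True)),(57,-17,90,proj(f8,dW(pv,54.3,-16,101),True)),(79,-17,90,proj(f8,dW(pv,75.7,-16,101),True))]
# pin in hand (w7) : TCP pose then
Rt=Ro.from_euler("xyz",[-3.1395,.0014,1.8895]).as_matrix(); T7=np.array([.5601,.4218,.2984])
def res(x,ears=True,full=False):
    p=x[:3]; c=x[3:]; G={n:pert(F[n],c) for n in F}
    r=[]
    for n,e,q,z,u,d in obs: r.append((proj(G[n],dW(p,*q,z),True)-u)@d/.5)
    blk=np.array(r); ex=[]
    for X,Y,Z,u in ear: ex.append((proj(G["w8"],dW(p,X,Y,Z),True)-u)[0]/.4*3)
    if not ears: ex=[0*e for e in ex]
    pin=[(proj(G["w7"],T7+Rt@[0.003,0,-.0033],True)[0]-276.8)/.5*3]
    v=np.array([np.cos(np.radians(-59.2)),np.sin(np.radians(-59.2))])
    for l in(.02,.06):  # shank points on table seen in w3, scaled pixels
        X=np.array([*(np.array([.437,-.1524])+v*l),.0045]); u=proj(G["w3"],X,True); 
        y=u[1]; xo=402.2*.7+(y-155)*(404-402)*.7/60.; pin.append((u[0]-xo)/.5*2)
    pri=np.concatenate([c[:3]/.006,c[3:]/.002])*2
    if full: return blk,ex,pin
    return np.concatenate([np.clip(blk,-8,8),ex,pin,pri])
for ears in(True,False):
    s=least_squares(res,np.concatenate([p0,np.zeros(6)]),x_scale=[.001]*9,loss="soft_l1",kwargs=dict(ears=ears))
    b,ex,pin=res(s.x,True,True)
    print("ears",ears,"p",np.round(s.x[:2],4),round(np.degrees(s.x[2]),2),"c",np.round(s.x[3:]*1e3,2),"med",np.median(abs(b))*.5,"ear px",np.round(np.array(ex)*.4/3,2),"pin",np.round(pin,2))
    for n in("w2","w7","w8"):
        for e in((0,1),(0,3),(1,2),(2,3)):
            k=[i for i,o in enumerate(obs) if o[0]==n and o[1]==e]
            if k: print(n,e,len(k),round(np.median(b[k])*.5,2),end="; ")
    h_=dW(s.x[:3],68,0,90); print("\nhinge",h_)
E
python3 joint.py
```

```text
ears True p [0.5327 0.2851] 17.38 c [-19.39   4.05 -17.31   0.07  -6.54   5.3 ] med 0.3573132370502641 ear px [ 0.95 -0.03  0.87  0.  ] pin [ 0.32 -0.44  4.23]
w2 (0, 1) 31 -0.02; w2 (0, 3) 31 -0.22; w2 (1, 2) 21 0.94; w2 (2, 3) 5 0.34; w7 (0, 1) 31 -0.26; w7 (0, 3) 31 1.0; w8 (0, 1) 31 0.47; w8 (0, 3) 31 -0.16; w8 (1, 2) 29 0.09; w8 (2, 3) 6 -1.01; 
hinge [0.59754773 0.30538025 0.09      ]
ears False p [0.534  0.2853] 17.45 c [-17.29  -0.06 -17.67   0.71  -5.85   5.06] med 0.3195855970404801 ear px [1.89 0.95 1.81 0.98] pin [ 0.56 -3.72  0.93]
w2 (0, 1) 31 -0.01; w2 (0, 3) 31 -0.22; w2 (1, 2) 21 1.06; w2 (2, 3) 5 0.24; w7 (0, 1) 31 -0.3; w7 (0, 3) 31 1.04; w8 (0, 1) 31 0.22; w8 (0, 3) 31 -0.02; w8 (1, 2) 29 0.2; w8 (2, 3) 6 -0.31; 
hinge [0.59882158 0.30573522 0.09      ]
```

```bash
python3 - <<'E'
from h import *
t=np.radians(18.1); H=np.array([.5979,.3048]); v=np.array([-np.sin(t),np.cos(t)])
q=H+v*.122; go([*q,.15],18.1); q=H+v*.042; print(q)
E
python3 -m handwheel '[{"dx":4.4,"dy":0,"dz":0,"wx":0,"wy":0,"wz":0,"claw":0},{"dx":4.4,"dy":0,"dz":0,"wx":0,"wy":0,"wz":0,"claw":0},{"dx":4.4,"dy":0,"dz":0,"wx":0,"wy":0,"wz":0,"claw":0},{"dx":4.4,"dy":0,"dz":0,"wx":0,"wy":0,"wz":0,"claw":0},{"dx":0,"dy":0,"dz":4,"wx":0,"wy":0,"wz":0,"claw":0},{"dx":0,"dy":0,"dz":4,"wx":0,"wy":0,"wz":0,"claw":0},{"dx":0,"dy":0,"dz":0,"wx":0,"wy":0,"wz":0,"claw":0}]'
python3 - <<'E'
from h import *
t=np.radians(18.1); H=np.array([.5979,.3048]); v=np.array([-np.sin(t),np.cos(t)])
q=H+v*.122; go([*q,.0867],18.1)
f=optics.grab_frame("scene"); cv2.imwrite("pics/s2.png",f["frame"])
g=optics.grab_frame("wrist"); np.save("w9.npy",g,allow_pickle=True)
for k in("pin","pin_tip"):
  for c in("scene","wrist"):
    for m in optics.masks_of(k,c)[:2]: print(k,c,round(m["p"],2),m["rect"])
s=monitor.observe();R=Ro.from_euler("xyz",s["tool_rot"]).as_matrix()
print("scene pred tip, elbow",proj(f,s["position"]+R@[-.078,0,-.0033]),proj(f,s["position"]+R@[.022,0,-.0033]))
E
```

```text
pos [0.6184 0.2525 0.2229] rpy [ 3.1407e+00 -9.0000e-04  1.8902e+00] closeyaw 18.3 shift cm [17.8  -0.26  7.31] wz 0.0035 F [-0.2 -0.1 -1.1] w 0.0062 t 11.85
[0.58485159 0.34472166]
clock: 12.72
position: [0.5615, 0.4192, 0.1403]
tool_rot: [-3.138, 0.001, 1.891]
force: [-0.1, 0.5, 0.4]
grip_width: 0.0061
finger_force: 59.1
pos [0.5615 0.4192 0.1403] rpy [-3.1378e+00  1.0000e-03  1.8908e+00] closeyaw 18.33 shift cm [ 0.21 -0.08  5.36] wz 0.0041 F [-0.1  0.5  0.4] w 0.0061 t 12.72
pin wrist 0.57 [268.3, 219.3, 59.3, 144.5]
pin wrist 0.16 [336.3, 21.7, 78.9, 79.8]
pin_tip wrist 0.77 [268.4, 222.1, 62.2, 141.6]
scene pred tip, elbow [270.22185435 154.85385743] [249.21486499 145.2782883 ]
```

```bash
python3 -m handwheel '[{"dx":0.2,"dy":0,"dz":3,"wx":0,"wy":0,"wz":0,"claw":0},{"dx":0,"dy":0,"dz":2.3,"wx":0,"wy":0,"wz":0,"claw":0},{"dx":0,"dy":0,"dz":0,"wx":0,"wy":0,"wz":0,"claw":0}]' 80
python3 - <<'E'
from h import *
t=np.radians(18.1); H=np.array([.5979,.3048]); v=np.array([-np.sin(t),np.cos(t)])
q=H+v*.105; go([*q,.0867],18.1)
E
```

```text
clock: 13.4
position: [0.5623, 0.4202, 0.0887]
tool_rot: [-3.14, 0.001, 1.889]
force: [0.5, 0.1, -0.2]
grip_width: 0.0051
finger_force: 79.7
pos [0.5623 0.4202 0.0887] rpy [-3.1400e+00  6.0000e-04  1.8888e+00] closeyaw 18.22 shift cm [-1.58 -0.2   0.2 ] wz 0.0021 F [ 0.5  0.1 -0.2] w 0.0051 t 13.4
```

```bash
python3 -m handwheel '[{"dx":-0.8,"dy":-0.2,"dz":0.2,"wx":0,"wy":0,"wz":0,"claw":0},{"dx":-0.8,"dy":0,"dz":0,"wx":0,"wy":0,"wz":0,"claw":0},{"dx":0,"dy":0,"dz":0,"wx":0,"wy":0,"wz":0,"claw":0}]'
python3 - <<'E'
from h import *
t=np.radians(18.1); H=np.array([.5979,.3048]); v=np.array([-np.sin(t),np.cos(t)])
q=H+v*.09; go([*q,.0867],18.1)
E
python3 -m handwheel '[{"dx":-0.5,"dy":0,"dz":0,"wx":0,"wy":0,"wz":0,"claw":0},{"dx":-0.5,"dy":0,"dz":0,"wx":0,"wy":0,"wz":0,"claw":0},{"dx":0,"dy":0,"dz":0,"wx":0,"wy":0,"wz":0,"claw":0}]'
```

```text
clock: 13.78
position: [0.5667, 0.4037, 0.0882]
tool_rot: [3.141, 0.0, 1.887]
force: [0.0, 1.2, -0.6]
grip_width: 0.005
finger_force: 79.7
pos [0.5667 0.4037 0.0882] rpy [3.1405 0.     1.8873] closeyaw 18.14 shift cm [-1.37 -0.11  0.15] wz 0.0006 F [ 0.   1.2 -0.6] w 0.005 t 13.78
clock: 14.15
position: [0.5693, 0.3946, 0.0874]
tool_rot: [3.142, 0.0, 1.888]
force: [0.5, 0.2, -0.3]
grip_width: 0.0051
finger_force: 79.7
```

```bash
python3 -m handwheel '[{"dx":-0.4,"dy":-0.05,"dz":0.05,"wx":0,"wy":0,"wz":0,"claw":0},{"dx":-0.4,"dy":0,"dz":0,"wx":0,"wy":0,"wz":0,"claw":0},{"dx":0,"dy":0,"dz":0,"wx":0,"wy":0,"wz":0,"claw":0}]'
python3 - <<'E'
from h import *
t=np.radians(18.1); H=np.array([.5979,.3048]); v=np.array([-np.sin(t),np.cos(t)])
s=monitor.observe(); print(s["force"],s["moment"]); go([*(H+v*.042),.0867],18.1)
E
```

```text
clock: 14.52
position: [0.5713, 0.387, 0.0868]
tool_rot: [3.142, 0.0, 1.888]
force: [0.7, -0.5, -0.6]
grip_width: 0.0051
finger_force: 79.7
[ 0.68197775 -0.47992712 -0.59327842] [-0.02240293 -0.00263791  0.03462408]
pos [0.5713 0.387  0.0868] rpy [3.1415e+00 2.0000e-04 1.8882e+00] closeyaw 18.19 shift cm [-4.44 -0.03  0.01] wz 0.0015 F [ 0.7 -0.5 -0.6] w 0.0051 t 14.53
```

```bash
python3 -m handwheel '[{"dx":-0.6,"dy":0,"dz":0,"wx":0,"wy":0,"wz":0,"claw":0},{"dx":-0.6,"dy":0,"dz":0,"wx":0,"wy":0,"wz":0,"claw":0},{"dx":0,"dy":0,"dz":0,"wx":0,"wy":0,"wz":0,"claw":0}]'
python3 -m handwheel '[{"dx":-0.6,"dy":0,"dz":0,"wx":0,"wy":0,"wz":0,"claw":0},{"dx":-0.6,"dy":0,"dz":0,"wx":0,"wy":0,"wz":0,"claw":0},{"dx":0,"dy":0,"dz":0,"wx":0,"wy":0,"wz":0,"claw":0}]'
```

```text
clock: 14.9
position: [0.5752, 0.3753, 0.0869]
tool_rot: [3.141, 0.0, 1.888]
force: [-0.0, -0.2, -1.3]
grip_width: 0.0049
finger_force: 79.7
clock: 15.28
position: [0.5788, 0.3639, 0.0868]
tool_rot: [3.142, 0.0, 1.888]
force: [-0.4, 0.2, -0.6]
grip_width: 0.0051
finger_force: 79.7
```

```bash
python3 -m handwheel '[{"dx":-0.6,"dy":0,"dz":0,"wx":0,"wy":0,"wz":0,"claw":0},{"dx":-0.6,"dy":0,"dz":0,"wx":0,"wy":0,"wz":0,"claw":0},{"dx":0,"dy":0,"dz":0,"wx":0,"wy":0,"wz":0,"claw":0}]'
python3 - <<'E'
from h import *
t=np.radians(18.1); H=np.array([.5979,.3048]); v=np.array([-np.sin(t),np.cos(t)])
s=monitor.observe(); print(s["force"],s["moment"]); go([*(H+v*.042),.0867],18.1)
E
```

```text
clock: 15.65
position: [0.5826, 0.3525, 0.0869]
tool_rot: [3.141, 0.0, 1.888]
force: [-0.6, 0.5, 0.0]
grip_width: 0.0049
finger_force: 79.7
[-0.6165569   0.53446812  0.02705044] [ 0.0294572   0.00977014 -0.01047399]
pos [0.5826 0.3525 0.0869] rpy [3.1415e+00 3.0000e-04 1.8878e+00] closeyaw 18.17 shift cm [-0.81 -0.03  0.02] wz 0.0011 F [-0.6  0.5  0. ] w 0.0049 t 15.65
```

```bash
python3 -m handwheel '[{"dx":-0.5,"dy":0,"dz":0,"wx":0,"wy":0,"wz":0,"claw":0},{"dx":-0.5,"dy":0,"dz":0,"wx":0,"wy":0,"wz":0,"claw":0},{"dx":0,"dy":0,"dz":0,"wx":0,"wy":0,"wz":0,"claw":0},{"dx":0,"dy":0,"dz":0,"wx":0,"wy":0,"wz":0,"claw":12},{"dx":0,"dy":0,"dz":0,"wx":0,"wy":0,"wz":0,"claw":20},{"dx":0,"dy":0,"dz":0,"wx":0,"wy":0,"wz":0,"claw":30},{"dx":0,"dy":0,"dz":0,"wx":0,"wy":0,"wz":0,"claw":30}]' 80
```

```text
clock: 16.52
position: [0.5854, 0.3438, 0.0868]
tool_rot: [3.142, 0.0, 1.889]
force: [0.1, -0.6, 0.1]
grip_width: 0.0257
finger_force: 0.0
```

```bash
python3 -m handwheel '[{"dx":0,"dy":0,"dz":-3,"wx":0,"wy":0,"wz":0,"claw":30},{"dx":0,"dy":0,"dz":-5.5,"wx":0,"wy":0,"wz":0,"claw":30},{"dx":0,"dy":0,"dz":-5.5,"wx":0,"wy":0,"wz":0,"claw":40},{"dx":-4.5,"dy":0,"dz":-1,"wx":0,"wy":0,"wz":0,"claw":50},{"dx":-5,"dy":0,"dz":0,"wx":0,"wy":0,"wz":0,"claw":50},{"dx":0,"dy":0,"dz":0,"wx":0,"wy":0,"wz":0,"claw":50},{"dx":0,"dy":0,"dz":0,"wx":0,"wy":0,"wz":0,"claw":50}]'
python3 - <<'E'
from h import *
p=[.534,.2835,np.radians(18.1)]
f=optics.grab_frame("wrist"); np.save("w10.npy",f,allow_pickle=True)
for k in("pin","pin_tip","gauge","cup"):
    for m in optics.masks_of(k,"wrist")[:2]: print(k,round(m["p"],2),m["rect"])
xs=np.arange(30,112,2); ys=np.arange(76,-60,-4)
im=ortho(f,p,xs,ys,90).astype(int); g=im.max(2); y=im[...,2]-im[...,0]>40
for i in range(len(ys)): print("%4d"%ys[i],"".join(("*" if y[i,j] else "#" if g[i,j]>125 else "+" if g[i,j]>60 else ".") for j in range(len(xs))))
big=cv2.resize(ortho(f,p,np.arange(-90,130,.4),np.arange(85,-75,-.4),90),None,fx=1.4,fy=1.4); cv2.imwrite("pics/o10.png",big); print(big.shape)
go([.483,.035,.2],100)
E
```

```text
clock: 17.4
position: [0.615, 0.2539, 0.2367]
tool_rot: [-3.142, -0.0, 1.889]
force: [0.2, 0.6, 0.1]
grip_width: 0.0424
finger_force: 0.0
pin 0.98 [274.0, 63.4, 28.7, 117.1]
pin_tip 0.83 [273.0, 64.4, 32.6, 116.2]
gauge 0.59 [126.2, 285.9, 54.6, 20.2]
  76 #############################+++##+++++++
  72 #############################+++##+++++++
  68 +++++++++++++++++++++++++++++++++++++++++
  64 +++++++++++++++++++++++++++++++++++++++++
  60 +++++++++++++++++++++++++++++++++++++++++
  56 ++++++++++.......++++++++..+++.....++++++
  52 ..................++++.............++++++
  48 ..................+#++.............++++++
  44 ..................+#++.............++++++
  40 ..................+#++.............++++++
  36 *.................+#++.............++++++
  32 ***...........+#+++#+++++++++##++++++++++
  28 *****.........##++++++++++++++++..+++++++
  24 ******........+++++++++++++++++++++++++++
  20 *******......+#########++++++++++++++++++
  16 ********.....++########+++++##++++##+++++
  12 *********.....++++++++++++++########+++++
   8 *************************+++########+++++
  
[... 226 characters left out ...]
#+++++
 -16 ********.....##########+++##########+++++
 -20 *******......++########++###+######++++++
 -24 ******........+#############++###++++++++
 -28 *****.........+#+++#++########++++++++#++
 -32 ***..............++#++........+#++..+##++
 -36 +................++#++........+#++.+####+
 -40 ..............................+#++.+#####
 -44 ..............................+#++.+#####
 -48 ..............................+#++.+#####
 -52 +++++++++++++++++++++++++++++++#++#######
 -56 ##############################++++#######
(560, 770, 3)
pos [0.6148 0.2544 0.2366] rpy [-3.1413e+00 -1.0000e-04  1.8900e+00] closeyaw 18.29 shift cm [-16.7  -19.39   3.66] wz -1.4261 F [ 0.8  0.1 -0.4] w 0.0427 t 17.65
```

The pin passes through both ears and the eye, and its tip stands about 15 mm beyond the far ear. Now the gauge.

Run:
```python
from h import *
s=monitor.observe(); print(np.round(s["qpos"],2))
f=np.load("w10.npy",allow_pickle=True).item()
m=optics.masks_of("gauge","wrist")[0]; ys,xs=np.nonzero(m["region"])
P=np.array([hit(f,x,y,.015,True)[:2] for x,y in zip(xs,ys)]); c=P.mean(0); w,V=np.linalg.eigh(np.cov((P-c).T)); v=V[:,1]*np.sign(V[0,1]); a=(P-c)@v
print(c,np.degrees(np.arctan2(v[1],v[0])),c+a.min()*v,c+a.max()*v)
go([.45,.035,.28],-82)
```

```text
[-0.71  0.61  0.37  1.49 -0.24  1.08  0.03]
[0.50240274 0.04546487] 16.560760715301747 [0.46045762 0.03299175] [0.54091334 0.05691666]
pos [0.6148 0.2542 0.2367] rpy [-3.1414 -0.      1.8897] closeyaw 18.27 shift cm [-15.65 -22.53  -4.33] wz -1.3915 F [ 1.2 -0.4 -0.2] w 0.0426 t 17.7
```

```bash
python3 -m handwheel '[{"dx":-2.6,"dy":-3.7,"dz":-1.5,"wx":0,"wy":0,"wz":0,"claw":50},{"dx":-2.6,"dy":-3.7,"dz":-1.5,"wx":0,"wy":0,"wz":0,"claw":50},{"dx":-2.6,"dy":-3.7,"dz":-1.3,"wx":0,"wy":0,"wz":0,"claw":50},{"dx":-2.6,"dy":-3.7,"dz":0,"wx":0,"wy":0,"wz":0,"claw":50},{"dx":-2.6,"dy":-3.7,"dz":0,"wx":0,"wy":0,"wz":0,"claw":50},{"dx":-2.6,"dy":-4,"dz":0,"wx":0,"wy":0,"wz":0.1,"claw":50},{"dx":0,"dy":0,"dz":0,"wx":0,"wy":0,"wz":0.18,"claw":50},{"dx":0,"dy":0,"dz":0,"wx":0,"wy":0,"wz":0.18,"claw":50}]'
python3 -m handwheel '[{"dx":0,"dy":0,"dz":0,"wx":0,"wy":0,"wz":0.18,"claw":50},{"dx":0,"dy":0,"dz":0,"wx":0,"wy":0,"wz":0.18,"claw":50},{"dx":0,"dy":0,"dz":0,"wx":0,"wy":0,"wz":0.18,"claw":50},{"dx":0,"dy":0,"dz":0,"wx":0,"wy":0,"wz":0.18,"claw":50},{"dx":0,"dy":0,"dz":0,"wx":0,"wy":0,"wz":0.18,"claw":50},{"dx":0,"dy":0,"dz":0,"wx":0,"wy":0,"wz":0.18,"claw":50},{"dx":0,"dy":0,"dz":0,"wx":0,"wy":0,"wz":0.18,"claw":50},{"dx":0,"dy":0,"dz":0,"wx":0,"wy":0,"wz":0,"claw":50}]'
cat > gg.py <<'E'
from h import *
s=monitor.observe(); print(np.round(s["qpos"],2))
f=optics.grab_frame("wrist"); cv2.imwrite("pics/g1.png",f["frame"]); np.save("g1.npy",f,allow_pickle=True)
for m in optics.masks_of("gauge","wrist")[:2]:
    print(m["p"],m["rect"])
    ys,xs=np.nonzero(m["region"])
    dark=f["frame"].max(2)[ys,xs]<60
    for nm,sel,z in(("all",dark>-1,.012),("dark",dark,.022)):
        P=np.array([hit(f,x,y,z,True)[:2] for x,y in zip(xs[sel],ys[sel])]); 
        if len(P)<20: continue
        c=P.mean(0); w,V=np.linalg.eigh(np.cov((P-c).T)); v=V[:,1]*np.sign(V[0,1]); a=(P-c)@v; b=(P-c)@[-v[1],v[0]]
        print(nm,c,np.degrees(np.arctan2(v[1],v[0])),c+np.percentile(a,.5)*v,c+np.percentile(a,99.5)*v,np.ptp(a),np.ptp(b))
go([.48,.037,.1],-78)
E
python3 gg.py
```

```text
clock: 18.7
position: [0.45, 0.0349, 0.2802]
tool_rot: [3.141, -0.001, 1.423]
force: [0.5, 1.0, 0.7]
grip_width: 0.0429
finger_force: 0.0
clock: 19.7
position: [0.4502, 0.0353, 0.2798]
tool_rot: [3.141, -0.0, 0.17]
force: [-0.2, 0.7, 0.1]
grip_width: 0.0426
finger_force: 0.0
[-0.86  0.24  0.78  2.   -0.2   0.98 -1.38]
0.66 [275.1, 96.5, 19.3, 69.2]
all [0.50504181 0.03488283] 10.523582102561337 [0.4631046  0.02709237] [0.54789431 0.04284331] 0.08756374479775113 0.02159826984149289
dark [0.48608507 0.03260351] 10.208855599056983 [0.46563415 0.02892054] [0.50600532 0.03619091] 0.04104066812282264 0.01727012493110989
pos [0.4501 0.0352 0.2798] rpy [ 3.1415 -0.      0.1738] closeyaw -80.04 shift cm [ 2.97  0.34 17.98] wz -0.0357 F [-0.4 -0.1  0.7] w 0.0426 t 19.8
```

```bash
python3 -m handwheel '[{"dx":1.7,"dy":0.4,"dz":5,"wx":0,"wy":0,"wz":-0.005,"claw":50},{"dx":1.8,"dy":0.5,"dz":5,"wx":0,"wy":0,"wz":0,"claw":50},{"dx":0,"dy":0,"dz":5,"wx":0,"wy":0,"wz":0,"claw":50},{"dx":0,"dy":0,"dz":5,"wx":0,"wy":0,"wz":0,"claw":50},{"dx":0,"dy":0,"dz":2,"wx":0,"wy":0,"wz":0,"claw":50},{"dx":0,"dy":0,"dz":0,"wx":0,"wy":0,"wz":0,"claw":50}]'
python3 gg.py
```

```text
clock: 20.55
position: [0.4855, 0.0318, 0.0588]
tool_rot: [-3.141, 0.002, 0.176]
force: [-0.5, 0.2, 0.5]
grip_width: 0.0426
finger_force: 0.0
[-0.54  0.65  0.48  2.1  -0.59  0.52 -1.01]
0.79 [256.2, 127.4, 38.7, 145.2]
all [0.50644983 0.03512927] 10.152709211603208 [0.4604461  0.02689109] [0.54899769 0.04274859] 0.09190779901505888 0.022646768404040195
dark [0.48875131 0.03225101] 10.059412285721798 [0.46636062 0.02827898] [0.50932327 0.0359004 ] 0.04369673065655743 0.019523954479960696
pos [0.4866 0.032  0.0605] rpy [-3.1414e+00 -7.0000e-04  1.7510e-01] closeyaw -79.96 shift cm [-0.56 -0.61 -3.95] wz -0.0343 F [0.4 0.  0.9] w 0.0426 t 20.65
```

```bash
python3 -m handwheel '[{"dx":0.1,"dy":0,"dz":3,"wx":0,"wy":0,"wz":0,"claw":50},{"dx":0,"dy":0,"dz":2.6,"wx":0,"wy":0,"wz":0,"claw":50},{"dx":0,"dy":0,"dz":0,"wx":0,"wy":0,"wz":0,"claw":50},{"dx":0,"dy":0,"dz":0,"wx":0,"wy":0,"wz":0,"claw":0},{"dx":0,"dy":0,"dz":0,"wx":0,"wy":0,"wz":0,"claw":0},{"dx":0,"dy":0,"dz":0,"wx":0,"wy":0,"wz":0,"claw":0}]' 60
python3 gg.py
```

```text
clock: 21.4
position: [0.4879, 0.0324, 0.0054]
tool_rot: [-3.141, -0.002, 0.174]
force: [-2.1, -1.2, 12.6]
grip_width: 0.0186
finger_force: 58.8
[-0.46  0.74  0.37  2.11 -0.67  0.4  -0.95]
0.97 [252.7, 142.3, 48.9, 188.5]
all [0.50800774 0.03481563] 10.625039523739805 [0.45916452 0.02565278] [0.54845039 0.04240256] 0.09328112770035638 0.020783039219742862
dark [0.49055695 0.03157996] 10.113145097365129 [0.46675229 0.02733407] [0.51080434 0.03519136] 0.04479173027247542 0.019251675252456163
pos [0.4879 0.0323 0.0054] rpy [-3.1415e+00 -2.2000e-03  1.7410e-01] closeyaw -80.02 shift cm [-0.68 -0.6  -9.46] wz -0.0353 F [-2.6 -1.1 13.2] w 0.0186 t 21.5
```

```bash
python3 -m handwheel '[{"dx":-1,"dy":0,"dz":-0.1,"wx":0,"wy":0,"wz":0,"claw":0},{"dx":-2,"dy":0,"dz":-0.1,"wx":0,"wy":0,"wz":0,"claw":0},{"dx":-2,"dy":0,"dz":0,"wx":0,"wy":0,"wz":0,"claw":0},{"dx":0,"dy":0,"dz":-4,"wx":0,"wy":0,"wz":0,"claw":0},{"dx":0,"dy":0,"dz":-5,"wx":0,"wy":0,"wz":0,"claw":0},{"dx":0,"dy":0,"dz":-4,"wx":0,"wy":0,"wz":0,"claw":0},{"dx":0,"dy":0,"dz":0,"wx":0,"wy":0,"wz":0,"claw":0}]'
cat > gt.py <<'E'
from h import *
f=optics.grab_frame("wrist"); np.save("g2.npy",f,allow_pickle=True)
s=monitor.observe();R=Ro.from_euler("xyz",s["tool_rot"]).as_matrix()
m=optics.masks_of("gauge","wrist")[0]; ys,xs=np.nonzero(m["region"]); print(m["p"],m["rect"])
o=R@np.array([0,0,1])
# intersect rays with tool plane at underside: z_tool=+0.004 (tip end)
fr=f["frame"].max(2)
def tl(u,v,h): 
    O,d=ray(f,u,v,True); O=R.T@(O-s["position"]); d=R.T@d; return (O+d*(h-O[2])/d[2])*1e3
vt=ys.min(); row=xs[ys<=vt+2]; print("tip px",row.mean(),vt,"tool mm @underside",tl(row.mean(),vt,.004))
dk=fr[ys,xs]<60; P=np.array([tl(x,y,.004-.022) for x,y in zip(xs[dk],ys[dk])]); print("dark x range",np.percentile(P[:,0],[1,99]),"y",np.percentile(P[:,1],[1,99]))
L=np.array([[ (y),xs[ys==y].mean()] for y in range(vt+3,vt+40)]); k=np.polyfit(L[:,0],L[:,1],1); print("col slope",k[0],"predicted tip if 88:",proj(f,s["position"]+R@[.088,0,.004],True))
t=np.radians(18.1); H=np.array([.5979,.3048]); u=np.array([np.cos(t),np.sin(t)])
go([*(H-u*(.068+.150)),.16],-71.9)
E
python3 gt.py
```

```text
clock: 22.38
position: [0.4387, 0.0242, 0.1383]
tool_rot: [-3.14, -0.004, 0.174]
force: [-0.2, 0.5, -1.3]
grip_width: 0.0186
finger_force: 59.2
0.71 [254.9, 91.3, 47.0, 236.6]
tip px 276.0 93 tool mm @underside [85.59690983  1.09545269  4.        ]
dark x range [-21.18097077  23.15811445] y [-7.62131368 10.58153244]
col slope -0.016951161688004174 predicted tip if 88: [273.54283763  87.72184765]
pos [0.4376 0.0241 0.136 ] rpy [-3.1408e+00 -8.0000e-04  1.7470e-01] closeyaw -79.99 shift cm [ -0.92 -21.79  -2.38] wz -0.1413 F [-0.1  0.6 -1.4] w 0.0184 t 22.48
```

```bash
python3 -m handwheel '[{"dx":-0.2,"dy":-4,"dz":-1.2,"wx":0,"wy":0,"wz":0,"claw":0},{"dx":-0.2,"dy":-4.5,"dz":-1.2,"wx":0,"wy":0,"wz":0,"claw":0},{"dx":-0.2,"dy":-4.5,"dz":0,"wx":0,"wy":0,"wz":0,"claw":0},{"dx":-0.2,"dy":-4.5,"dz":0,"wx":0,"wy":0,"wz":0,"claw":0},{"dx":-0.2,"dy":-4.3,"dz":0,"wx":0,"wy":0,"wz":-0.07,"claw":0},{"dx":0,"dy":0,"dz":0,"wx":0,"wy":0,"wz":-0.07,"claw":0},{"dx":0,"dy":0,"dz":0,"wx":0,"wy":0,"wz":0,"claw":0}]'
cat > gd.py <<'E'
from h import *
t=np.radians(18.1); H=np.array([.5979,.3048]); u=np.array([np.cos(t),np.sin(t)]); n=np.array([-u[1],u[0]])
s=monitor.observe(); d=s["position"][:2]-H; print("TCP dev x,y mm",np.round([(d@u)*1e3+68,d@n*1e3],1),"tip x",round((d@u)*1e3+156,1),"q",np.round(s["qpos"],2))
go([*(H-u*(.218)),.0554],-71.9)
E
python3 gd.py
python3 - <<'E'
from h import *
f=optics.grab_frame("wrist"); np.save("g3.npy",f,allow_pickle=True)
p=[.5331,.2837,np.radians(18.1)]
fitblock(f,p,edges=((0,1),(0,3),(1,2),(2,3)))
for k in("cup","device"):
    for m in optics.masks_of(k,"wrist")[:1]:
        ys,xs=np.nonzero(m["region"]); P=[hit(f,x,y,.0775,True)[:2] for x,y in((xs[ys.argmax()],ys.max()),)]
        print(k,m["p"],m["rect"],P)
E
```

```text
clock: 23.35
position: [0.3898, 0.2362, 0.159]
tool_rot: [3.141, 0.002, 0.314]
force: [0.6, -0.5, -1.5]
grip_width: 0.0188
finger_force: 59.2
TCP dev x,y mm [-151.1   -0.5] tip x -63.1 q [-1.18  0.45  0.67  2.12 -0.43  0.7  -1.49]
pos [0.3898 0.2362 0.159 ] rpy [3.1409e+00 1.6000e-03 3.1380e-01] closeyaw -72.02 shift cm [ 0.13 -0.06 10.36] wz -0.0022 F [ 0.6 -0.5 -1.5] w 0.0188 t 23.35
fit [0.535  0.2833] 18.72 n 63 med res px 1.23 {(0, 1): 21, (0, 3): 21, (1, 2): 21, (2, 3): 0}
cup 0.61 [205.6, 0.0, 139.6, 72.4] [array([0.48899205, 0.27314267])]
device 0.7 [196.7, 0.0, 163.8, 113.8] [array([0.44678319, 0.31092703])]
```

```bash
python3 -m handwheel '[{"dx":0.1,"dy":0,"dz":4,"wx":0,"wy":0,"wz":0,"claw":0},{"dx":0,"dy":0,"dz":4,"wx":0,"wy":0,"wz":0,"claw":0},{"dx":0,"dy":0,"dz":2,"wx":0,"wy":0,"wz":0,"claw":0},{"dx":0,"dy":0,"dz":0,"wx":0,"wy":0,"wz":0,"claw":0},{"dx":0,"dy":0,"dz":0,"wx":0,"wy":0,"wz":0,"claw":0}]'
python3 gd.py
```

```text
clock: 24.12
position: [0.3918, 0.2367, 0.0605]
tool_rot: [-3.142, -0.001, 0.313]
force: [-0.4, -0.0, -1.0]
grip_width: 0.0185
finger_force: 59.2
TCP dev x,y mm [-149.    -0.7] tip x -61.0 q [-1.03  0.62  0.47  2.18 -0.61  0.48 -1.33]
pos [0.3918 0.2367 0.0605] rpy [-3.1415e+00 -7.0000e-04  3.1260e-01] closeyaw -72.09 shift cm [-0.1  -0.06  0.51] wz -0.0033 F [-0.4 -0.  -1. ] w 0.0185 t 24.12
```

Advance the tip over the base, still 3 mm above it, then lower to contact.

```bash
python3 -m handwheel '[{"dx":1,"dy":-0.05,"dz":0.2,"wx":0,"wy":0,"wz":0,"claw":0},{"dx":1,"dy":0,"dz":0,"wx":0,"wy":0,"wz":0,"claw":0},{"dx":0,"dy":0,"dz":0,"wx":0,"wy":0,"wz":0,"claw":0}]'
python3 -m handwheel '[{"dx":0,"dy":0,"dz":0.2,"wx":0,"wy":0,"wz":0,"claw":0},{"dx":0,"dy":0,"dz":0,"wx":0,"wy":0,"wz":0,"claw":0},{"dx":0,"dy":0,"dz":0,"wx":0,"wy":0,"wz":0,"claw":0}]'
python3 -m handwheel '[{"dx":0,"dy":0,"dz":0.1,"wx":0,"wy":0,"wz":0,"claw":0},{"dx":0,"dy":0,"dz":0,"wx":0,"wy":0,"wz":0,"claw":0},{"dx":0,"dy":0,"dz":0,"wx":0,"wy":0,"wz":0,"claw":0}]'
python3 gd.py
```

```text
clock: 24.5
position: [0.4112, 0.2439, 0.058]
tool_rot: [3.142, -0.001, 0.314]
force: [0.7, 0.3, -1.3]
grip_width: 0.0187
finger_force: 59.2
clock: 24.88
position: [0.41, 0.2435, 0.0558]
tool_rot: [3.142, 0.0, 0.314]
force: [1.0, 0.9, -0.8]
grip_width: 0.0182
finger_force: 59.2
clock: 25.25
position: [0.41, 0.2435, 0.0549]
tool_rot: [-3.141, 0.0, 0.314]
force: [-3.4, -1.2, 6.8]
grip_width: 0.0184
finger_force: 60.3
TCP dev x,y mm [-1.296e+02  1.000e-01] tip x -41.6 q [-1.01  0.65  0.47  2.13 -0.61  0.5  -1.33]
pos [0.41   0.2435 0.0549] rpy [-3.1414e+00  2.0000e-04  3.1380e-01] closeyaw -72.02 shift cm [-2.04  0.02 -0.05] wz -0.0021 F [-3.4 -1.2  6.8] w 0.0184 t 25.25
```

```bash
python3 -m handwheel '[{"dx":0.7,"dy":0,"dz":0,"wx":0,"wy":0,"wz":0,"claw":0},{"dx":0.7,"dy":0,"dz":0,"wx":0,"wy":0,"wz":0,"claw":0},{"dx":0.7,"dy":0,"dz":0,"wx":0,"wy":0,"wz":0,"claw":0},{"dx":0,"dy":0,"dz":0,"wx":0,"wy":0,"wz":0,"claw":0},{"dx":0,"dy":0,"dz":0,"wx":0,"wy":0,"wz":0,"claw":0}]'
python3 gd.py
python3 - <<'E'
from h import *
f=optics.grab_frame("scene"); cv2.imwrite("pics/sa.png",f["frame"]); g=optics.grab_frame("wrist"); cv2.imwrite("pics/wa.png",g["frame"])
for c in("scene","wrist"):
  for m in optics.masks_of("cup",c)[:1]: print(c,m["p"],m["rect"])
E
```

```text
clock: 25.88
position: [0.4299, 0.25, 0.0551]
tool_rot: [-3.141, 0.0, 0.314]
force: [-4.4, -1.6, 11.3]
grip_width: 0.0188
finger_force: 61.0
TCP dev x,y mm [-1.087e+02  1.000e-01] tip x -20.7 q [-0.99  0.67  0.48  2.08 -0.6   0.53 -1.33]
pos [0.4299 0.25   0.0551] rpy [-3.1412e+00  4.0000e-04  3.1370e-01] closeyaw -72.02 shift cm [-4.13  0.02 -0.03] wz -0.0022 F [-4.4 -1.6 11.3] w 0.0188 t 25.88
scene 0.98 [249.0, 170.5, 31.9, 28.2]
wrist 0.58 [153.2, 0.0, 245.9, 148.6]
```

Sliding friction is steady at about 5 N. I continue in small steps and watch for the cup.

```bash
cat > ck.py <<'E'
import runpy; runpy.run_path("gd.py")
from h import *
import sys
g=optics.grab_frame("wrist"); cv2.imwrite(f"pics/{sys.argv[1]}.png",g["frame"])
a=cv2.cvtColor(cv2.imread("pics/wa.png"),cv2.COLOR_BGR2GRAY)
m=optics.masks_of("cup","wrist"); 
if m: print(m[0]["p"],m[0]["rect"])
E
python3 -m handwheel '[{"dx":0.5,"dy":0,"dz":0,"wx":0,"wy":0,"wz":0,"claw":0},{"dx":0.5,"dy":0,"dz":0,"wx":0,"wy":0,"wz":0,"claw":0},{"dx":0,"dy":0,"dz":0,"wx":0,"wy":0,"wz":0,"claw":0}]'; python3 ck.py wb
python3 -m handwheel '[{"dx":0.4,"dy":0,"dz":0,"wx":0,"wy":0,"wz":0,"claw":0},{"dx":0,"dy":0,"dz":0,"wx":0,"wy":0,"wz":0,"claw":0},{"dx":0,"dy":0,"dz":0,"wx":0,"wy":0,"wz":0,"claw":0}]'; python3 ck.py wc
```

```text
clock: 26.45
position: [0.4385, 0.2528, 0.0551]
tool_rot: [-3.141, 0.003, 0.314]
force: [-12.6, -3.4, 20.8]
grip_width: 0.0182
finger_force: 62.3
TCP dev x,y mm [-99.7   0.1] tip x -11.7 q [-0.99  0.68  0.48  2.05 -0.6   0.55 -1.33]
pos [0.4385 0.2528 0.0551] rpy [-3.1409e+00  2.6000e-03  3.1380e-01] closeyaw -72.02 shift cm [-5.03  0.02 -0.02] wz -0.0022 F [-12.6  -3.4  20.8] w 0.0182 t 26.45
0.95 [154.4, 0.0, 243.4, 173.2]
clock: 26.92
position: [0.4413, 0.2537, 0.0551]
tool_rot: [-3.141, 0.004, 0.314]
force: [-18.0, -5.6, 27.8]
grip_width: 0.0189
finger_force: 63.3
TCP dev x,y mm [-96.7   0.1] tip x -8.7 q [-0.98  0.68  0.48  2.05 -0.59  0.55 -1.33]
pos [0.4413 0.2537 0.0551] rpy [-3.1406  0.0042  0.3138] closeyaw -72.02 shift cm [-5.33  0.02 -0.01] wz -0.0021 F [-18.   -5.6  27.8] w 0.0189 t 26.93
0.83 [151.9, 0.0, 246.1, 176.6]
```

```bash
python3 -m handwheel '[{"dx":0.4,"dy":0,"dz":0,"wx":0,"wy":0,"wz":0,"claw":0},{"dx":0,"dy":0,"dz":0,"wx":0,"wy":0,"wz":0,"claw":0},{"dx":0,"dy":0,"dz":0,"wx":0,"wy":0,"wz":0,"claw":0}]'; python3 ck.py wd
```

```text
clock: 27.4
position: [0.4438, 0.2546, 0.0551]
tool_rot: [-3.14, 0.007, 0.314]
force: [-27.9, -8.4, 39.4]
grip_width: 0.0188
finger_force: 64.8
TCP dev x,y mm [-94.1   0.1] tip x -6.1 q [-0.98  0.69  0.48  2.04 -0.59  0.56 -1.33]
pos [0.4438 0.2546 0.0551] rpy [-3.1403  0.007   0.3138] closeyaw -72.02 shift cm [-5.59  0.02  0.01] wz -0.0021 F [-27.9  -8.4  39.4] w 0.0188 t 27.4
0.9 [152.9, 0.0, 248.5, 181.3]
```

```bash
python3 -m handwheel '[{"dx":0,"dy":0,"dz":-0.06,"wx":0,"wy":0,"wz":0,"claw":0},{"dx":0,"dy":0,"dz":0,"wx":0,"wy":0,"wz":0,"claw":0},{"dx":0,"dy":0,"dz":0,"wx":0,"wy":0,"wz":0,"claw":0}]'; python3 ck.py we
python3 - <<'E'
from h import *
f=optics.grab_frame("scene"); cv2.imwrite("pics/sb.png",f["frame"])
for m in optics.masks_of("cup","scene")[:1]: print(m["p"],m["rect"])
R=lambda n,x,y,w,hh: cv2.resize(cv2.imread(f"pics/{n}.png")[y:y+hh,x:x+w],(400,300),interpolation=cv2.INTER_CUBIC)
cv2.imwrite("pics/comp.png",np.vstack([np.hstack([R("wa",130,40,280,210),R("we",130,40,280,210)]),np.hstack([R("sa",220,150,100,75),R("sb",220,150,100,75)])]))
E
```

```text
clock: 27.88
position: [0.4456, 0.2551, 0.0554]
tool_rot: [-3.141, 0.003, 0.314]
force: [-12.5, -3.8, 13.9]
grip_width: 0.018
finger_force: 61.3
TCP dev x,y mm [-92.2   0. ] tip x -4.2 q [-0.98  0.69  0.48  2.03 -0.59  0.56 -1.33]
pos [0.4456 0.2551 0.0554] rpy [-3.1411  0.0034  0.3138] closeyaw -72.02 shift cm [-5.78  0.02  0.02] wz -0.0021 F [-12.5  -3.8  13.9] w 0.018 t 27.88
0.8 [155.6, 0.0, 247.0, 183.0]
0.63 [254.1, 170.5, 29.6, 29.2]
```

View pics/comp.png

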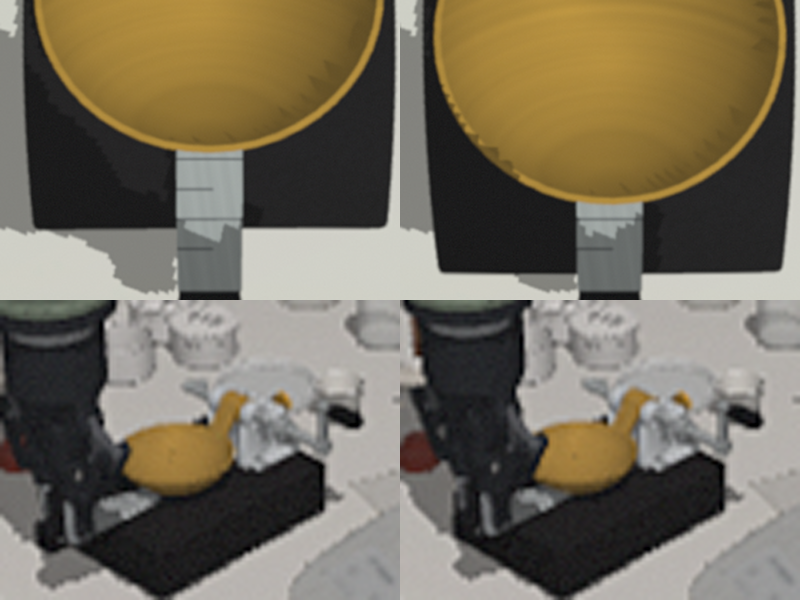

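The panels show the gauge centred under the cup front, clear of the fingers, with the cup still in place on its hinge. Easing the downward press let it slide, and the tip is now at about -4 mm.

```bash
python3 -m handwheel '[{"dx":0.2,"dy":0,"dz":-0.02,"wx":0,"wy":0,"wz":0,"claw":0},{"dx":0,"dy":0,"dz":0,"wx":0,"wy":0,"wz":0,"claw":0},{"dx":0.15,"dy":0,"dz":-0.01,"wx":0,"wy":0,"wz":0,"claw":0},{"dx":0,"dy":0,"dz":0,"wx":0,"wy":0,"wz":0,"claw":0},{"dx":0,"dy":0,"dz":0,"wx":0,"wy":0,"wz":0,"claw":0}]'; python3 ck.py wf
```

```text
clock: 28.7
position: [0.4494, 0.2563, 0.0555]
tool_rot: [-3.141, 0.002, 0.314]
force: [-6.7, -2.0, 4.4]
grip_width: 0.0185
finger_force: 60.0
TCP dev x,y mm [-88.2   0. ] tip x -0.2 q [-0.98  0.69  0.49  2.03 -0.59  0.57 -1.34]
pos [0.4494 0.2563 0.0555] rpy [-3.1415e+00  2.5000e-03  3.1390e-01] closeyaw -72.02 shift cm [-6.18  0.01  0.02] wz -0.002 F [-6.7 -2.   4.4] w 0.0185 t 28.7
0.9 [153.5, 0.0, 249.5, 194.4]
```

```bash
cat > lift.py <<'E'
from h import *
g=optics.grab_frame("wrist"); cv2.imwrite("pics/wz.png",g["frame"]); np.save("wz.npy",g,allow_pickle=True)
s=monitor.observe(); p=[.5331,.2837,np.radians(18.1)]
Rt=Ro.from_euler("xyz",s["tool_rot"]).as_matrix()
def cam(pos,rpy): # rebuild extrinsics of an earlier picture from its tool pose
    R0=Ro.from_euler("xyz",rpy).as_matrix(); D=R0@Rt.T   # X_now = D^T (X-pos)+pos_now
    f=dict(g); Rg=np.array(g["R"]); f["R"]=Rg@D.T; f["t"]=np.array(g["t"])+Rg@(s["position"]-D.T@np.array(pos)); return f
E_={"wa":cam([.4299,.25,.0551],[-3.1412,.0004,.3137]),"wz":g}
def pts(n):
    im=cv2.GaussianBlur(cv2.imread(f"pics/{n}.png"),(0,0),.8).astype(int); y=((im[...,2]-im[...,0])>45).astype(np.uint8)
    y[:, :]=cv2.morphologyEx(y,cv2.MORPH_OPEN,np.ones((3,3)))
    k,l,st,_=cv2.connectedComponentsWithStats(y); b=1+np.argmax(st[1:,4]); c=l==b
    out=[]; sc=(im[...,2]-im[...,0]).astype(float)
    for x in range(165,392,3):
        r=np.nonzero(c[:,x])[0]
        if len(r) and 20<r.max()<300:
            q=r.max(); a,d=sc[q,x],sc[q+1,x]; out.append((x,q+(a-45)/max(a-d,1)))
    return np.array(out)
Q={n:pts(n) for n in E_}
def rim(f,c,sx,a):
    th=np.linspace(np.pi/2,1.5*np.pi,181); X=46.5*np.cos(th); Y=46.5*np.sin(th); Z=np.full_like(th,77.5)
    X2=68+(X-68)*np.cos(a)+(Z-90)*np.sin(a)+sx; Z2=90-(X-68)*np.sin(a)+(Z-90)*np.cos(a)
    h=dict(f); dR=Ro.from_rotvec([c[0],c[1],c[2]]).as_matrix(); h["R"]=dR@f["R"]; h["t"]=dR@f["t"]+np.array([c[3],c[4],c[5]])
    return np.array([proj(h,dW(p,x,y,z),True) for x,y,z in zip(X2,Y,Z2)])
def res(x):
    o=[]
    for n,sx,a in(("wa",0,0),("wz",x[6],x[7]/68)):
        P=rim(E_[n],x[:6],sx,a); i=np.argsort(P[:,0]); o.append(np.interp(Q[n][:,0],P[i,0],P[i,1])-Q[n][:,1])
        w=np.cos(np.arctan(np.gradient(Q[n][:,1],Q[n][:,0]))); o[-1]=o[-1]*w/.4
    return np.concatenate(o+[x[:3]/.015,x[3:6]/.004,[x[6]/3]])
r=least_squares(res,np.zeros(8),x_scale=[.01]*3+[.001]*3+[1,1],loss="soft_l1")
C=np.linalg.inv(r.jac.T@r.jac); print("shift x mm, lift at cup middle mm:",np.round(r.x[6:],2),"sd",np.round(np.sqrt(np.diag(C))[6:],2),"cam",np.round(r.x[:6]*1e3,1),"rms px",np.sqrt(np.mean((res(r.x)[:-7]*.4)**2)),len(Q["wa"]),len(Q["wz"]))
E
python3 lift.py
```

```text
shift x mm, lift at cup middle mm: [2.73 0.4 ] sd [0.21 0.35] cam [ -7.6  10.4 -37.9   2.5  -1.9  -1.1] rms px 0.30441943983256314 76 76
```

```bash
cat > seq.py <<'E'
exec(open("lift.py").read().split("Q={n:")[0].replace('cv2.imwrite("pics/wz.png",g["frame"]); np.save("wz.npy",g,allow_pickle=True)',''))
exec("Q={}\n"+open("lift.py").read().split("for n in E_}")[1].split("r=least_squares")[0])
cv2.imwrite("pics/wz.png",g["frame"])
E_={"wa":cam([.4299,.25,.0551],[-3.1412,.0004,.3137]),"wb":cam([.4385,.2528,.0551],[-3.1409,.0026,.3138]),"wc":cam([.4413,.2537,.0551],[-3.1406,.0042,.3138]),
"wd":cam([.4438,.2546,.0551],[-3.1403,.0070,.3138]),"we":cam([.4456,.2551,.0554],[-3.1411,.0034,.3138]),"wf":cam([.4494,.2563,.0555],[-3.1415,.0025,.3139]),"wz":g}
N=list(E_); Q={n:pts(n) for n in N}
# shared camera; per picture: shift, lift, tool pitch error (2 mrad)
def res(x):
    o=[]
    for k,n in enumerate(N):
        sx,l,e=(0,0,x[6]) if k==0 else x[4+3*k:7+3*k]
        c=np.array(x[:6]); c[0]+=e/1e3
        P=rim(E_[n],c,sx,l/68); i=np.argsort(P[:,0]); d=np.interp(Q[n][:,0],P[i,0],P[i,1])-Q[n][:,1]
        o.append(d*np.cos(np.arctan(np.gradient(Q[n][:,1],Q[n][:,0])))/.3); o.append([e/1.5])
    return np.concatenate(o+[x[:3]/.015,x[3:6]/.004])
x0=np.zeros(7+3*(len(N)-1)); r=least_squares(res,x0,x_scale=np.r_[[.01]*3,[.001]*3,np.ones(len(x0)-6)],loss="soft_l1")
sd=np.sqrt(np.diag(np.linalg.inv(r.jac.T@r.jac)))
print("cam",np.round(r.x[:6]*1e3,1))
for k,n in enumerate(N[1:],1): print(n,"shift,lift,e",np.round(r.x[4+3*k:7+3*k],2),"sd",np.round(sd[4+3*k:7+3*k],2))
E
sed -n '/x\[4+3\*k/p' seq.py >/dev/null; sed -i 's/4+3\*k:7+3\*k/4+3*k:7+3*k/' seq.py; python3 seq.py; python3 gd.py | head -1
```

```text
cam [-39.3  24.5 -32.2   0.4  -5.3  -2.4]
wb shift,lift,e [ 0.86  0.57 -1.49] sd [0.4  0.31 2.5 ]
wc shift,lift,e [ 2.4   0.36 -1.15] sd [0.38 0.36 2.11]
wd shift,lift,e [ 2.98 -0.64 -0.12] sd [0.35 0.3  1.5 ]
we shift,lift,e [ 2.91 -0.6   0.34] sd [0.36 0.3  1.55]
wf shift,lift,e [2.9  0.24 0.43] sd [0.36 0.33 1.58]
wz shift,lift,e [2.9  0.19 0.41] sd [0.36 0.33 1.57]
TCP dev x,y mm [-88.2   0. ] tip x -0.2 q [-0.98  0.69  0.49  2.03 -0.59  0.57 -1.34]
```

```bash
cat > seq2.py <<'E'
src=open("seq.py").read().split("# shared")[0]; exec(src)
def blk(n):
    im=cv2.GaussianBlur(cv2.imread(f"pics/{n}.png"),(0,0),.8).max(2).astype(float); f=E_[n]; o=[]
    M=np.array([[-75,62.5],[-75,-62.5],[105,-62.5],[105,62.5]])
    for i,j,lo,hi in((0,1,.06,.94),(0,3,.03,.4),(1,2,.03,.4)):
        for a in np.linspace(lo,hi,30):
            q=M[i]*(1-a)+M[j]*a
            if i==0 and j==1 and abs(q[1])<16: continue
            d=M[j]-M[i]; nn=np.array([d[1],-d[0]])/np.hypot(*d); nn*=np.sign(nn@(q-M.mean(0)))
            u=proj(f,dW(p,*q,50),True); un=proj(f,dW(p,*(q+3*nn),50),True); d=(un-u)/np.linalg.norm(un-u)
            ks=np.arange(-16,16.1,.25); pr=(u+ks[:,None]*d).astype(np.float32)
            if pr.min()<2 or pr[:,0].max()>557 or pr[:,1].max()>330: continue
            v=cv2.remap(im.astype(np.float32),pr[:,:1],pr[:,1:],cv2.INTER_LINEAR).ravel()
            if v[:6].max()>50 or (v>60).sum()==0: continue
            k=np.nonzero(v>60)[0][0]; l=max(0,k-5); gr=np.gradient(v); k2=l+np.argmax(gr[l:k+6])
            o.append((*q,*(u+ks[k2]*d),*d))
    return np.array(o)
B={n:blk(n) for n in N}; print({n:len(B[n]) for n in N})
def res(x,parts=False):
    c0=x[:6]; dp=x[6:9]; cupx=x[9]; o=[]; bb=[]
    pp=[p[0]+dp[0]/1e3,p[1]+dp[1]/1e3,p[2]+dp[2]/1e3]
    for k,n in enumerate(N):
        e=x[10+5*k:15+5*k]; sx,l=(0,0) if k==0 else e[:2]
        c=np.array(c0); c[:3]+=e[2:5]/1e3
        dR=Ro.from_rotvec(c[:3]).as_matrix(); h=dict(E_[n]); h["R"]=dR@E_[n]["R"]; h["t"]=dR@E_[n]["t"]+c[3:6]
        globals()["p_"]=pp
        th=np.linspace(np.pi/2,1.5*np.pi,121); X=46.5*np.cos(th)+cupx; Y=46.5*np.sin(th); Z=77.5; a=l/68
        X2=68+(X-68)*np.cos(a)+(Z-90)*np.sin(a)+sx; Z2=90-(X-68)*np.sin(a)+(Z-90)*np.cos(a)
        P=np.array([proj(h,dW(pp,*q),True) for q in zip(X2,Y,Z2)]); i=np.argsort(P[:,0])
        d=np.interp(Q[n][:,0],P[i,0],P[i,1])-Q[n][:,1]; o.append(d*np.cos(np.arctan(np.gradient(Q[n][:,1],Q[n][:,0])))/.3)
        b=np.array([(proj(h,dW(pp,q[0],q[1],50),True)-q[2:4])@q[4:6] for q in B[n]])/.3; o.append(b); bb.append(np.median(abs(b))*.3)
        o.append(e[2:5]/2); o.append(e[:2]*1e-3)
    if parts: return bb
    return np.concatenate(o+[x[:3]/.03,x[3:6]/.006,dp[:2]/3,[dp[2]/15,cupx/1]])
n=len(N); x0=np.zeros(10+5*n); r=least_squares(res,x0,x_scale=np.r_[[.01]*3,[.001]*3,np.ones(len(x0)-6)],loss="soft_l1")
sd=np.sqrt(np.diag(np.linalg.inv(r.jac.T@r.jac)))
print("cam",np.round(r.x[:6]*1e3,1),"dp",np.round(r.x[6:10],2),"blk med px",np.round(res(r.x,True),2))
for k in range(1,n): print(N[k],"shift,lift",np.round(r.x[10+5*k:12+5*k],2),"sd",np.round(sd[10+5*k:12+5*k],2),"e",np.round(r.x[12+5*k:15+5*k],1))
E
python3 seq2.py
```

```text
{'wa': 75, 'wb': 73, 'wc': 74, 'wd': 75, 'we': 74, 'wf': 72, 'wz': 72}
cam [ 25.1  26.9 -98.2   1.5   1.1   4.9] dp [ 5.1000e-01 -2.4000e+00 -1.0045e+02  4.0000e-02] blk med px [0.17 0.22 0.28 0.23 0.28 0.22 0.23]
wb shift,lift [1.78 3.64] sd [0.11 0.19] e [ 0.4  3.2 -2.2]
wc shift,lift [3.46 3.62] sd [0.13 0.2 ] e [-0.   1.8 -3.2]
wd shift,lift [4.39 3.19] sd [0.13 0.19] e [ 0.5 -0.3 -0.2]
we shift,lift [4.5  3.37] sd [0.13 0.18] e [-0.4 -1.4  1. ]
wf shift,lift [4.58 4.46] sd [0.13 0.18] e [-0.6 -3.4  0.6]
wz shift,lift [4.59 4.45] sd [0.13 0.17] e [-0.4 -3.5  0.8]
```

```bash
python3 -m handwheel '[{"dx":0.15,"dy":0,"dz":0,"wx":0,"wy":0,"wz":0,"claw":0},{"dx":0,"dy":0,"dz":0,"wx":0,"wy":0,"wz":0,"claw":0},{"dx":0,"dy":0,"dz":0.02,"wx":0,"wy":0,"wz":0,"claw":0},{"dx":0,"dy":0,"dz":0,"wx":0,"wy":0,"wz":0,"claw":0}]'; python3 ck.py wg
sed -i 's|"wz":g}|"wf":E_["wf"],"wz":g}|; s|dp\[2\]/15|dp[2]/3|; s|x\[:3\]/.03|x[:3]/.02|' seq.py seq2.py; sed -i 's|"wf":E_\["wf"\],||' seq.py; python3 seq2.py | cut -c1-90
```

```text
clock: 29.45
position: [0.4508, 0.2568, 0.0554]
tool_rot: [-3.141, 0.002, 0.314]
force: [-9.0, -1.3, 8.8]
grip_width: 0.0185
finger_force: 60.8
TCP dev x,y mm [-86.7   0. ] tip x 1.3 q [-0.98  0.69  0.49  2.02 -0.59  0.57 -1.34]
pos [0.4508 0.2568 0.0554] rpy [-3.1413e+00  2.5000e-03  3.1380e-01] closeyaw -72.02 shift cm [-6.33  0.02  0.02] wz -0.0021 F [-9.  -1.3  8.8] w 0.0185 t 29.45
0.75 [154.6, 0.0, 247.6, 201.3]
{'wa': 75, 'wb': 73, 'wc': 74, 'wd': 75, 'we': 74, 'wf': 72, 'wz': 72}
cam [ 24.9  16.7 -66.2   2.    1.7   5.1] dp [ 8.800e-01 -1.180e+00 -6.691e+01  3.000e-02]
wb shift,lift [1.77 3.64] sd [0.11 0.19] e [ 0.6  2.4 -3.4]
wc shift,lift [3.48 3.62] sd [0.13 0.21] e [-0.   1.3 -3.4]
wd shift,lift [4.38 3.2 ] sd [0.13 0.19] e [ 0.8 -0.4  0.1]
we shift,lift [4.51 3.38] sd [0.13 0.18] e [-0.3 -0.9  1.1]
wf shift,lift [4.63 4.48] sd [0.13 0.18] e [-0.7 -2.2  1.3]
wz shift,lift [4.64 4.74] sd [0.13 0.18] e [-0.8 -2.9  1.2]
```

```bash
python3 -m handwheel '[{"dx":0,"dy":0,"dz":0,"wx":0,"wy":0,"wz":0,"claw":0},{"dx":0,"dy":0,"dz":0,"wx":0,"wy":0,"wz":0,"claw":0}]'; python3 -c "
from workcell import job_done; print(job_done())"
```

```text
clock: 29.85
position: [0.4508, 0.2567, 0.0554]
tool_rot: [-3.141, 0.002, 0.314]
force: [-8.8, -2.7, 9.8]
grip_width: 0.0187
finger_force: 60.8
the job is handed in; nothing more can be done
None
```

I handed the job in at 29.9 s with the gauge still gripped: the hinge pin is through both ears and the eye, its tip about 15 mm past the far ear, and the gauge lies on the rubber base wedged under the cup front, lifting it about 2 mm by geometry (camera lift estimates disagreed, so not confirmed by sight).

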